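Restock the emergency-kit station and bolt its hatch down crosswise

TASK

Restock the kit station lying open on the table: set every blue kit case that is there flat in a bay of its own, so that it holds the stock pin in the bay's floor down. Then lower the hatch cover over the four slack hand nuts, slide it under them until it is home, and tighten each nut clockwise by about half a turn to its stop, going crosswise: after the first nut the one diagonally opposite, then the other two. Leave everything else on the table where it is.

Things in the scene. Friction and masses are not known exactly. Their poses are not given: they have to be found in the camera images.
- station: grey kit station, fixed, open upwards; x -84..116, y +-134, rim 95 mm high, soft gasket 4 mm above it. Origin at table height under the opening's centre; z up, x points roughly away from the robot. Opening 84 (x) x 153 (y), floor at height 20, two 22 mm high dividers: three bays 49 wide at y = +52, 0, -52 mm, a case's long side along x. Four 8 mm studs at x = +-62, y = +-112 carry hand nuts
- cover: loose hatch cover, 5 mm aluminium plate, x -80..112, y +-134 mm, 0.6 kg. Origin on its underside, over the station's origin when home (axes parallel, same x); z up. Keyholes: 14 mm slot ends at x = +-62, y = +-112 (home round the studs); wide ends, 34 mm square, 24 mm further along +x. Goes down over the nuts 24 mm short (-x), then slides 24 mm to station +x; slots stop it 1.5 mm past home
- cover_handle (a point): middle of the cover's black bow handle: bar 16 mm thick (cover x), 100 long (y), 16 high, centred 35 mm above the underside, over the centre of mass (cover x = +16, y = 0); axes as the cover. Loose on the gasket the underside lies about 98.4 mm above the table, 2 mm free under the nuts' washers; bolted down 96.5. Sliding takes a few N
- case1: blue kit case, loose; body 76 (x) x 42 (y) x 40 mm high, on top of its middle a grip rib 18 mm thick (x), 38 mm long (y), 30 mm high (40 to 70 mm above the underside). About 0.18 kg. Origin at the centre of the underside, z up. The same when turned half round; all cases are alike; some may be absent
- case2: blue kit case, loose; body 76 (x) x 42 (y) x 40 mm high, on top of its middle a grip rib 18 mm thick (x), 38 mm long (y), 30 mm high (40 to 70 mm above the underside). About 0.18 kg. Origin at the centre of the underside, z up. The same when turned half round; all cases are alike; some may be absent
- case3: blue kit case, loose; body 76 (x) x 42 (y) x 40 mm high, on top of its middle a grip rib 18 mm thick (x), 38 mm long (y), 30 mm high (40 to 70 mm above the underside). About 0.18 kg. Origin at the centre of the underside, z up. The same when turned half round; all cases are alike; some may be absent
- pin1 (a joint): stock pin of bay 1, the bay at the station's +y end: a brass pin 10 mm across in the middle of the bay's floor, standing 5 mm proud; 0 = up, 0.005 = fully down (m). Needs 0.7 N: a case lying flat on the bay's floor holds it down by its weight
- pin2 (a joint): stock pin of bay 2, the bay in the middle: a brass pin 10 mm across in the middle of the bay's floor, standing 5 mm proud; 0 = up, 0.005 = fully down (m). Needs 0.7 N: a case lying flat on the bay's floor holds it down by its weight
- pin3 (a joint): stock pin of bay 3, the bay at the station's -y end: a brass pin 10 mm across in the middle of the bay's floor, standing 5 mm proud; 0 = up, 0.005 = fully down (m). Needs 0.7 N: a case lying flat on the bay's floor holds it down by its weight
- nut1 (a joint): turn of hand nut 1 (rad), growing clockwise from above = tightening; starts near 0 (-0.35 to 0.2), stops hard, fully tight, at 3.14. Friction 0.06 N m, stays where left; sinks 4 mm in a half turn (quick thread). Diagonally opposite nut 3
- nut1_grip (a point): grip point of hand nut 1, at station x = -62, y = +112 mm: black nut 23 mm across with one upright wing 26 mm long (this point's x), 10 thick (its y), 20 high; point 7 mm below the wing's top, 130 mm above the table when slack (wing tops 137); z up. 24 mm washer under it
- nut2 (a joint): turn of hand nut 2 (rad), growing clockwise from above = tightening; starts near 0 (-0.35 to 0.2), stops hard, fully tight, at 3.14. Friction 0.06 N m, stays where left; sinks 4 mm in a half turn (quick thread). Diagonally opposite nut 4
- nut2_grip (a point): grip point of hand nut 2, at station x = +62, y = +112 mm: black nut 23 mm across with one upright wing 26 mm long (this point's x), 10 thick (its y), 20 high; point 7 mm below the wing's top, 130 mm above the table when slack (wing tops 137); z up. 24 mm washer under it
- nut3 (a joint): turn of hand nut 3 (rad), growing clockwise from above = tightening; starts near 0 (-0.35 to 0.2), stops hard, fully tight, at 3.14. Friction 0.06 N m, stays where left; sinks 4 mm in a half turn (quick thread). Diagonally opposite nut 1
- nut3_grip (a point): grip point of hand nut 3, at station x = +62, y = -112 mm: black nut 23 mm across with one upright wing 26 mm long (this point's x), 10 thick (its y), 20 high; point 7 mm below the wing's top, 130 mm above the table when slack (wing tops 137); z up. 24 mm washer under it
- nut4 (a joint): turn of hand nut 4 (rad), growing clockwise from above = tightening; starts near 0 (-0.35 to 0.2), stops hard, fully tight, at 3.14. Friction 0.06 N m, stays where left; sinks 4 mm in a half turn (quick thread). Diagonally opposite nut 2
- nut4_grip (a point): grip point of hand nut 4, at station x = -62, y = -112 mm: black nut 23 mm across with one upright wing 26 mm long (this point's x), 10 thick (its y), 20 high; point 7 mm below the wing's top, 130 mm above the table when slack (wing tops 137); z up. 24 mm washer under it
- pen_cup: black round pen cup, 72 mm across, 95 mm high, with three markers standing in it; origin at the centre of its underside; not part of the job
- mug: white mug, 76 mm across, 90 mm high; origin at the centre of its underside; not part of the job
- tumbler: dark metal drinking tumbler with a lid, 72 mm across, 180 mm high; origin at the centre of its underside; not part of the job
- stapler: black and grey stapler, 140 mm long; origin at the centre of its underside; not part of the job
- tape_roll: paper-coloured roll of packing tape lying flat, 90 mm across, 30 mm high; origin at the centre of its underside; not part of the job
- glove_carton: white glove carton, 100 x 180 x 70 mm; origin at the centre of its underside; not part of the job
Not all that is in view belongs to the job. What is shaped like the case3 but pink is not meant.

How it is judged:
By the outcome, as a careful person would: the job done as asked, in the order asked, and still so for the second after the job is handed in, with the robot touching nothing.
Of case1, case2, case3 only 2 to 3 are there at a start; the rules pass over those that are not, and their reading is None.
At some moment in a run one of case1, case2, case3, cover may be knocked a few centimetres aside while the robot is not near it.
It also fails if it takes over 200 s, if anything falls off the work surface, if the arm or the gripper's body presses on something with over 40 N, if the wrist force passes 120 N, or if a joint passes its speed limit or range.

ROBOT

A 7-joint arm with a two-finger parallel gripper is mounted at the origin on the work surface. World frame = base frame: x ahead of the robot, y to its left, z up, the work surface at z = 0. Lengths are in m, angles in rad, forces in N, time in s.
With the tool pointing down it reaches from about 0.4 to 0.75 m from the base axis. Payload 19.5 kg.
Tool frame: the origin (TCP) lies at the centre of the arm's flange, where the gripper is bolted on; the fingertips stand 173 mm ahead of it and the grasp point (between the pads) lies 155 mm ahead of it; z points along the fingers, y is the line along which they close (so a half turn about z gives the same grasp; the last joint's range is limited). The gripper opens to 85 mm and grips with 20 to 120 N. Pads are 22 mm wide; open, the fingers measure 114 mm over their backs; the gripper's body (76 mm by 85 mm) begins 54 mm behind the grasp point. The pads swing forward as they close: fully open they stand 13 mm farther back than shut.
Start: joints at [1.13, 0.707, -0.028, 1.485, 0.022, 0.951, -0.075], TCP at [0.223, -0.53, 0.405] pointing down, gripper open.
Joint ranges: [-2.71, 2.71], [-0.32, 2.16], [-1.57, 1.52], [0, 2.45], [-1.46, 4.6], [0, 2.02], [-2.83, 2.83]. Speed limits (rad/s): [1.89, 1.89, 2.57, 2.57, 3.01, 3.01, 3.01].

INTERFACE

Orientations are given as a rotation vector (axis times angle).
In Python, from rig import ctrl gives the robot as it stands.
- The arm moves only by the tool step_arm, never from a script. Its argument "increments" is a list of rows, each an object with "linear": the shift along the tool's x, y, z in cm, a list of three; "turn": the turn, a rotation vector about the tool's x, y, z in degrees, a list of three. In form: [{"linear": [tx, ty, tz], "turn": [wx, wy, wz]}, ...]. A call has 1 to 5 rows; each row shifts and turns the commanded pose from where the row before left it, along the tool's axes as they then stand; what a row does not reach is not made up. A row lasts 1/12 s, in which the tool goes at most 41.7 mm and 7.16 degrees, less where a joint would pass 70% of its speed; a pose out of reach is approached as far as the arm can. A call with a gripper value outside its range is refused whole. "jaw" is the finger opening in cm, from 0 to 8.54, set as the call begins (left out, the last holds). The fingers move at their own pace and stop on an object; the grip force is fixed at half the most. Time passes only in rows, so rows that do not move let the fingers close. It gives the time, the measured TCP pose, the force, the opening and the grip force at its end, in the units of the state.
- ctrl.state(): the state, without advancing time (a new reading comes with each control period).
- ctrl.read_camera(name): name is "scene" or "top"; returns a dict with "frame" (420x560x3 uint8, blue, green, red), "range_z" (420x560 float32, m along the optical axis (not along the pixel's ray), 0 where there is no reading), "camera_matrix" (3x3 intrinsics, pixels), "dist_coeffs" ([k1, k2, p1, p2, k3] as OpenCV has them; the pictures are not rectified), "rvec" (rotation vector, rad) and "tvec" (3), from world to camera coordinates, as OpenCV has them. Camera axes: x right, y down, z forward; pixel columns grow to the right and rows downward; lengths in m; the calibration is good to about 2 mm. A picture is of the moment at which its call begins.
- ctrl.job_done(): hands the job in; it is judged then, once.
Trained networks look in the newest picture that a camera, given by its name, has taken for a name from the list of things; names that differ only in an ending like _2 or _b are one class to them, and where a whole thing is asked for, a point or a joint stands for the part that bears it (a point fixed in the world has none). Each returns a list of dicts, best first, with "conf" (0 to 1); they miss things now and then, are a little off and sometimes report something else, mostly with a low value. They report only what shows in the picture. A call takes as long as a camera call. They do not tell look-alikes from the thing itself.
- ctrl.look_for(camera, target): "extent" ([left, top, right, bottom] in pixels, round what is visible of it).
- ctrl.trace(camera, target): "region" (420x560 bool, what is visible of it) and "extent" ([left, top, right, bottom] in pixels, round what is visible of it).
The state is a dict: "t": time; "joints": joint angles; "joint_vel": joint speeds; "joint_efforts": joint torques, N m; "ee_pos": TCP position; "eef_rot": TCP orientation; "contact_force": force on the tool from outside, world axes, zero at the start; "wrist_torque": the same for the moment, N m; "finger_gap": finger opening in m; "grip_force": force on a finger pad.
Only numpy, scipy, OpenCV 4.12 (cv2) and the standard library are available. Lean on these libraries where they do the work, as an engineer would, in place of code of your own. Each camera call takes 0.05 s, during which the arm holds its last target. There are 200 camera calls.

## Working session

There is one attempt and no reset: what is moved stays moved. The work goes in short steps, Python scripts to look and compute and a tool call to move; the robot and the scene stay as the last step left them, time stands still between calls to the robot, and variables do not carry over. Pictures are saved under pics/ and viewed, at most 14 in all, crops included, and the job is handed in when it is done.

Besides the shell and the picture viewer there is one more tool, called after "Call:" as a command line: name --argument value ..., lists and objects as JSON in quotes. step_arm: Moves the arm, as the interface text tells. Its arguments: {"type":"object","properties":{"increments":{"type":"array","items":{"type":"object","properties":{"linear":{"type":"array","items":{"type":"number"}},"turn":{"type":"array","items":{"type":"number"}}}}},"jaw":{"type":"number"}},"required":["increments"]}

```bash
mkdir -p pics
cat > h.py <<'E'
import numpy as np, cv2
from rig import ctrl
from scipy.spatial.transform import Rotation as R
def cam(n): return ctrl.read_camera(n)
def cloud(c):
    z=c["range_z"].astype(float); h,w=z.shape
    v,u=np.mgrid[0:h,0:w]
    p=cv2.undistortPoints(np.stack([u,v],-1).reshape(-1,1,2).astype(np.float32),c["camera_matrix"],np.array(c["dist_coeffs"])).reshape(h,w,2)
    X=np.dstack([p*z[...,None],z])
    Rm=cv2.Rodrigues(np.array(c["rvec"],float))[0]
    W=(X-np.array(c["tvec"]).reshape(3))@Rm
    W[z<=0]=np.nan
    return W
def proj(c,P):
    return cv2.projectPoints(np.atleast_2d(np.array(P,float)),np.array(c["rvec"],float),np.array(c["tvec"],float),c["camera_matrix"],np.array(c["dist_coeffs"]))[0].reshape(-1,2)
def st():
    s=ctrl.state(); print({k:np.round(s[k],4) for k in("t","joints","ee_pos","eef_rot","contact_force","wrist_torque","finger_gap","grip_force")}); print(np.round(R.from_rotvec(s["eef_rot"]).as_matrix(),3)); return s
E
python3 - <<'E'
from h import *
s=st()
ims=[]
for n in("scene","top"):
    c=cam(n); cv2.imwrite(f"pics/{n}0.png",c["frame"]); 
    np.save(n+"0.npy",c,allow_pickle=True)
    print(n,"cam pos",-cv2.Rodrigues(np.array(c["rvec"],float))[0].T@np.array(c["tvec"]).reshape(3))
    W=cloud(c)
    for t in("case1","cover","cover_handle","nut1_grip","station"):
        for d in ctrl.trace(n,t)[:6]:
            m=d["region"]; P=W[m]; P=P[~np.isnan(P[:,0])]
            print(n,t,round(d["conf"],2),np.round(d["extent"]),np.round(np.median(P,0),3) if len(P) else None, np.round(np.percentile(P[:,2],97),3) if len(P) else None)
E
```

```text
{'t': np.float64(0.0), 'joints': array([ 1.1303,  0.7071, -0.0276,  1.485 ,  0.022 ,  0.9509, -0.0755]), 'ee_pos': array([ 0.2233, -0.5298,  0.4042]), 'eef_rot': array([-3.0783e+00, -6.2210e-01,  3.0000e-04]), 'contact_force': array([-0.2923,  0.0841, -0.08  ]), 'wrist_torque': array([-0.0706, -0.0335, -0.0017]), 'finger_gap': np.float64(0.0852), 'grip_force': np.float64(0.0)}
[[ 0.922  0.388 -0.   ]
 [ 0.388 -0.922  0.001]
 [-0.    -0.001 -1.   ]]
scene cam pos [ 1.12810121 -0.34210815  1.02497823]
scene case1 0.87 [ 83. 247. 109. 282.] [ 0.43  -0.423  0.039] 0.072
scene case1 0.69 [138. 233. 171. 259.] [ 0.455 -0.287  0.039] 0.07
scene case1 0.67 [120. 283. 152. 320.] [ 0.563 -0.374  0.04 ] 0.071
scene case1 0.61 [156. 294. 187. 334.] [ 0.625 -0.316  0.04 ] 0.072
scene case1 0.59 [179. 341. 218. 382.] [ 0.751 -0.309  0.04 ] 0.072
scene case1 0.46 [ 94. 328. 157. 383.] [ 0.66  -0.44   0.045] 0.051
scene cover 0.71 [315. 112. 430. 189.] [0.427 0.357 0.005] 0.04
scene cover_handle 0.64 [315. 116. 432. 188.] [0.427 0.356 0.005] 0.04
scene station 0.66 [196. 169. 344. 303.] [ 0.587 -0.0
[... 166 characters left out ...]
. 239.] [ 0.546 -0.366  0.04 ] 0.071
top case1 0.88 [355. 136. 389. 164.] [ 0.737 -0.298  0.04 ] 0.071
top case1 0.83 [353. 251. 389. 276.] [ 0.441 -0.279  0.04 ] 0.072
top case1 0.81 [409. 256. 439. 289.] [ 0.415 -0.415  0.039] 0.071
top case1 0.25 [214. 168. 343. 267.] [ 0.553 -0.043  0.093] 0.115
top cover 0.64 [ 63. 229. 172. 311.] [0.415 0.364 0.004] 0.039
top cover_handle 0.64 [ 62. 230. 172. 312.] [0.416 0.363 0.004] 0.039
top nut1_grip 0.65 [216. 234. 227. 245.] [0.49  0.077 0.133] 0.138
top nut1_grip 0.26 [183. 284. 220. 319.] [0.349 0.138 0.028] 0.033
top station 0.83 [211. 167. 345. 265.] [ 0.553 -0.043  0.093] 0.115
top station 0.27 [198.  94. 227. 138.] [0.81  0.114 0.067] 0.145
```

View pics/scene0.png

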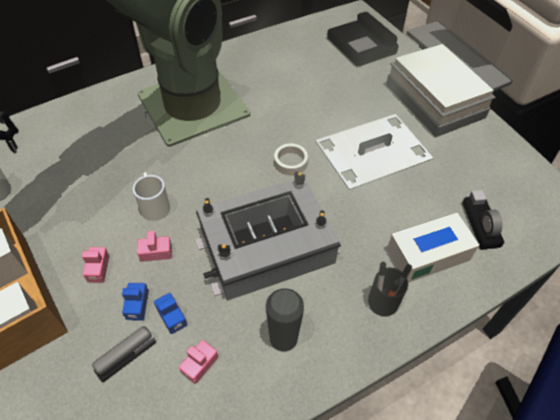

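View pics/top0.png

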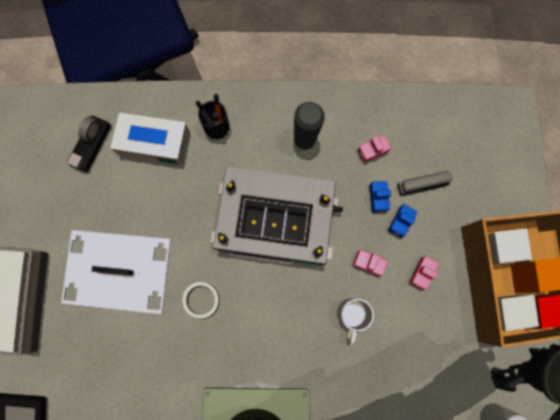

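```bash
cat > m.py <<'E'
from h import *
def rect(P): # center, angle of long side, sizes
    (c,s,a)=cv2.minAreaRect((P*1000).astype(np.float32)); 
    if s[0]<s[1]: s=s[::-1]; a+=90
    return np.round(c,1),np.round(s,1),round((a+90)%180-90,1)
def meas(c,n):
    W=cloud(c); f=c["frame"].astype(int); B,G,Rr=f[...,0],f[...,1],f[...,2]
    blue=(B>Rr*2)&(B>G*1.4)&(B>60)&(W[...,2]>.01)&(W[...,2]<.2)
    k,l,s,_=cv2.connectedComponentsWithStats(cv2.morphologyEx(blue.astype(np.uint8),cv2.MORPH_CLOSE,np.ones((3,3))))
    for i in range(1,k):
        if s[i,4]<150: continue
        P=W[(l==i)]; t=P[P[:,2]>.062]; b=P[(P[:,2]>.034)]
        print(n,"blue",s[i],"body",rect(b[:,:2]),"mean",b.mean(0).round(4),"rib",len(t) and (rect(t[:,:2]),t.mean(0).round(4)))
    return W
E
python3 - <<'E'
from m import *
for n in("scene","top"):
    c=np.load(n+"0.npy",allow_pickle=True).item(); W=meas(c,n)
    reg=(abs(W[...,0]-.57)<.17)&(abs(W[...,1]+.05)<.18)
    m=reg&(W[...,2]>.085)&(W[...,2]<.106)
    k,l,s,_=cv2.connectedComponentsWithStats(m.astype(np.uint8)); i=1+np.argmax(s[1:,4])
    print(n,"station",rect(W[l==i][:,:2]),np.median(W[l==i][:,2]))
    k,l,s,_=cv2.connectedComponentsWithStats((reg&(W[...,2]>.12)&(W[...,2]<.145)).astype(np.uint8))
    for i in range(1,k):
        if s[i,4]>4: print("nut",s[i,4],rect(W[l==i][:,:2]),W[l==i].mean(0).round(4))
    reg=(abs(W[...,0]-.42)<.16)&(abs(W[...,1]-.36)<.2)
    f=c["frame"].astype(int)
    m=reg&(W[...,2]>-.004)&(W[...,2]<.012)&(f.min(-1)>150)
    k,l,s,_=cv2.connectedComponentsWithStats(m.astype(np.uint8)); i=1+np.argmax(s[1:,4])
    print("cover",rect(W[l==i][:,:2]),np.median(W[l==i],0).round(4))
    hm=reg&(W[...,2]>.032)&(W[...,2]<.06); 
    k,l,s,_=cv2.connectedComponentsWithStats(hm.astype(np.uint8))
    for i in range(1,k):
        if s[i,4]>20:print("handle",s[i],rect(W[l==i][:,:2]),np.median(W[l==i],0).round(4))
a=cv2.imread("pics/top0.png"); b=cv2.imread("pics/scene0.png")
x=cv2.resize(a[222:320,52:182],None,fx=4,fy=4,interpolation=cv2.INTER_CUBIC)
y=cv2.resize(a[160:275,205:350],(522,392),interpolation=cv2.INTER_CUBIC)[:,:280]
cv2.imwrite("pics/crop1.png",np.hstack([x,y]))
E
```

```text
scene blue [414 227  43  25 556] body (array([763. , 281.7]), array([98.9, 38.6]), 79.8) mean [0.7632 0.2812 0.0708] rib ((array([763. , 281.7]), array([98.9, 38.6]), 79.8), array([0.7632, 0.2812, 0.0708]))
scene blue [122 283  24  37 648] body (array([ 551.9, -373.2]), array([75.9, 41.5]), -28.8) mean [ 0.5581 -0.3736  0.0486] rib ((array([ 552.8, -372.5]), array([37.3, 19.2]), 64.1), array([ 0.5539, -0.3723,  0.0688]))
scene blue [154 293  32  40 620] body (array([ 616.4, -316.2]), array([75.8, 40.1]), 3.9) mean [ 0.6218 -0.3164  0.0493] rib ((array([ 614.4, -316.3]), array([36.2, 20.2]), -86.7), array([ 0.6162, -0.3168,  0.0691]))
scene station (array([554.9, -46. ]), array([269.6, 206.4]), 82.6) 0.09525438975605877
nut 78 (array([493. ,  73.7]), array([26.1, 11.7]), 24.8) [0.4945 0.0739 0.1321]
nut 61 (array([ 464.1, -145.3]), array([26.8,  9.6]), -28.1) [ 0.4666 -0.1463  0.1329]
nut 63 (array([617.3,  58.5]), array([26.5, 12.1]), -32.9) [0.6182 0.0562 0.1341]
nut 88 (array([ 586.1, -163.3]), array([23.7, 10.9]), 52.8) [ 0.5878 -0.1634  0.1317]
cover (array([420. , 359.9]), array
[... 1007 characters left out ...]
n (array([552.9, -43.7]), array([272.3, 202.6]), 82.5) 0.09456986603935177
nut 58 (array([613.5,  61.5]), array([24.8, 10.2]), -40.5) [0.6127 0.0612 0.1332]
nut 59 (array([ 584. , -160.4]), array([25.1,  9.9]), 54.1) [ 0.5831 -0.1598  0.1332]
nut 53 (array([491. ,  77.8]), array([26., 10.]), 34.6) [0.4907 0.0776 0.1353]
nut 51 (array([ 461.4, -144. ]), array([25.4, 10. ]), -28.1) [ 0.4614 -0.1437  0.1344]
cover (array([418.6, 369.9]), array([273.8, 196.3]), 85.6) [0.4164 0.3641 0.0042]
handle [ 36 251   7  45 151] (array([407.8, 556.5]), array([112.8,   6.9]), -0.2) [0.4202 0.5574 0.0405]
handle [ 91 265  40  11 244] (array([418. , 368.8]), array([100.7,  17. ]), 84.5) [0.4181 0.3628 0.0417]
```

View pics/crop1.png

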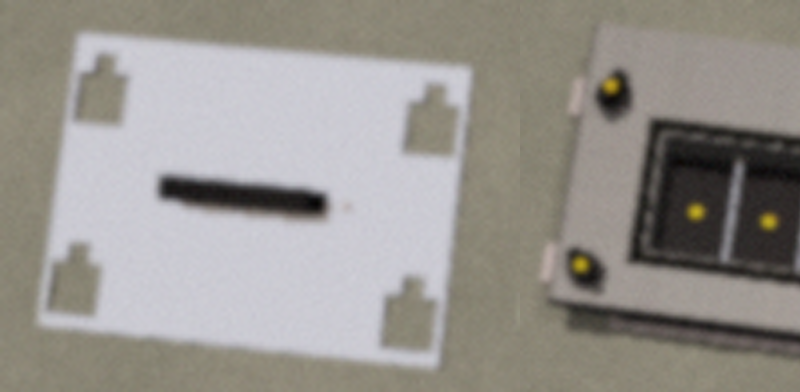

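Call:
step_arm --increments '[{"linear":[2.96,-0.31,0],"turn":[0,0,0]},{"linear":[2.96,-0.31,0],"turn":[0,0,0]},{"linear":[2.96,-0.31,0],"turn":[0,0,0]},{"linear":[2.96,-0.31,0],"turn":[0,0,0]},{"linear":[2.96,-0.31,0],"turn":[0,0,0]}]' --jaw 5

```text
t: 1.02
ee_pos: [0.3548, -0.4573, 0.4048]
eef_rot: [3.079, 0.622, 0.0]
contact_force: [-0.6, 0.1, 0.6]
finger_gap: 0.0503
grip_force: 0.0
```

Call:
step_arm --increments '[{"linear":[2.96,-0.31,0],"turn":[0,0,0]},{"linear":[2.96,-0.31,0],"turn":[0,0,0]},{"linear":[2.96,-0.31,0],"turn":[0,0,0]},{"linear":[2.96,-0.31,0],"turn":[0,0,0]},{"linear":[2.96,-0.31,0],"turn":[0,0,0]}]'

```text
t: 1.43
ee_pos: [0.4852, -0.3854, 0.4047]
eef_rot: [-3.079, -0.622, -0.0]
contact_force: [0.8, -0.6, 0.4]
finger_gap: 0.0497
grip_force: 0.0
```

Call:
step_arm --increments '[{"linear":[2.96,-0.31,0],"turn":[0,0,0]},{"linear":[2.96,-0.31,0],"turn":[0,0,0]},{"linear":[2.96,-0.31,0],"turn":[0,0,0]},{"linear":[2.96,-0.31,0],"turn":[0,0,0]},{"linear":[2.96,-0.31,0],"turn":[0,0,0]}]'

```text
t: 1.85
ee_pos: [0.6155, -0.3136, 0.4048]
eef_rot: [-3.079, -0.622, -0.0]
contact_force: [0.3, -1.4, 0.2]
finger_gap: 0.0498
grip_force: 0.0
```

Call:
step_arm --increments '[{"linear":[0,0,0],"turn":[0,0,-7.07]},{"linear":[0,0,0],"turn":[0,0,-7.07]},{"linear":[0,0,0],"turn":[0,0,-7.07]},{"linear":[0,0,0],"turn":[0,0,-7.07]},{"linear":[0,0,0],"turn":[0,0,-7.07]}]'

```text
t: 2.27
ee_pos: [0.6144, -0.3146, 0.4046]
eef_rot: [-2.74, -1.536, 0.0]
contact_force: [0.3, -1.0, 0.3]
finger_gap: 0.0496
grip_force: 0.0
```

Call:
step_arm --increments '[{"linear":[0,0,0],"turn":[0,0,-7.07]},{"linear":[0,0,0],"turn":[0,0,-7.07]},{"linear":[0,0,0],"turn":[0,0,-7.07]},{"linear":[0,0,0],"turn":[0,0,-7.07]},{"linear":[0,0,0],"turn":[0,0,-7.07]}]'

```text
t: 2.68
ee_pos: [0.6144, -0.3146, 0.4046]
eef_rot: [-2.145, -2.296, 0.0]
contact_force: [1.0, -0.7, -0.1]
finger_gap: 0.0499
grip_force: 0.0
```

```bash
cat > plan.py <<'E'
import sys
from h import *
# usage: plan.py x y z yaw_of_tool_y(deg): linear in current tool axes (cm), then turn (deg)
x,y,z,a=map(float,sys.argv[1:5]); a=np.radians(a)
s=st(); M=R.from_rotvec(s["eef_rot"]).as_matrix()
Y=np.array([np.cos(a),np.sin(a),0]);Z=np.array([0,0,-1.]);T=np.c_[np.cross(Y,Z),Y,Z]
print("yaw_y now",np.degrees(np.arctan2(M[1,1],M[0,1])).round(2),"lin(now)",(M.T@(np.array([x,y,z])-s["ee_pos"])*100).round(2),"turn",R.from_matrix(M.T@T).as_rotvec(degrees=True).round(2),"lin(after turn)",(T.T@(np.array([x,y,z])-s["ee_pos"])*100).round(2))
E
python3 plan.py .614 -.3147 .217 3.5
python3 -c "
from m import *
meas(cam('scene'),'scene');meas(cam('top'),'top')"
```

```text
{'t': np.float64(2.6833), 'joints': array([ 0.5179,  0.9224, -0.2636,  0.9616,  0.2184,  1.2814,  0.361 ]), 'ee_pos': array([ 0.6144, -0.3146,  0.4046]), 'eef_rot': array([-2.1446e+00, -2.2955e+00,  1.0000e-04]), 'contact_force': array([ 1.0158, -0.7032, -0.0958]), 'wrist_torque': array([-0.0285,  0.0262,  0.0313]), 'finger_gap': np.float64(0.0499), 'grip_force': np.float64(0.0)}
[[-0.068  0.998 -0.   ]
 [ 0.998  0.068  0.   ]
 [ 0.    -0.    -1.   ]]
yaw_y now 3.89 lin(now) [-0.   -0.04 18.76] turn [-0.01 -0.    0.39] lin(after turn) [-0.   -0.04 18.76]
scene blue [414 227  43  25 554] body (array([763.8, 282.4]), array([98.9, 40.3]), 80.8) mean [0.7633 0.2812 0.0707] rib ((array([763.8, 282.4]), array([98.9, 40.3]), 80.8), array([0.7633, 0.2812, 0.0707]))
scene blue [123 283  23  37 621] body (array([ 552.7, -372.3]), array([74.7, 41.1]), -29.5) mean [ 0.5581 -0.3741  0.0486] rib ((array([ 552.9, -373.1]), array([37.6, 19.3]), 59.2), array([ 0.5538, -0.3724,  0.0688]))
scene blue [154 293  32  40 632] body (array([ 615.5, -316.5]), array([76. , 40.3]), 3.5) mean [ 0.6218 -0.3164  0.0493] rib ((array([ 615.2, -316.1]), array([36.8, 19.2]), -87.4), array([ 0.6161, -0.3163,  0.0693]))
top blue [129 126  38  18 494] body (array([763. , 282.7]), array([97.4, 39. ]), 79.5) mean [0.7629 0.2829 0.0704] rib ((array([763. , 282.7]), array([97.4, 39. ]), 79.5), array([0.7629, 0.2829, 0.0704]))
top blue [370 181  20  31 488] body (array([ 612.8, -312.8]), array([76.1, 39.8]), 5.3) mean [ 0.6108 -0.3117  0.0464] rib ((array([ 612.7, -312.5]), array([33.3, 18. ]), -83.6), array([ 0.6121, -0.3117,  0.0683]))
```

Call:
step_arm --increments '[{"linear":[0,-0.04,3],"turn":[0,0,0]},{"linear":[0,0,3],"turn":[0,0,0]},{"linear":[0,0,3],"turn":[0,0,0]},{"linear":[0,0,3],"turn":[0,0,0]},{"linear":[0,0,3],"turn":[0,0,0]}]'

```text
t: 3.2
ee_pos: [0.6138, -0.3146, 0.2534]
eef_rot: [2.158, 2.283, -0.0]
contact_force: [0.2, -1.1, 0.5]
finger_gap: 0.0499
grip_force: 0.0
```

Call:
step_arm --increments '[{"linear":[0,0,1],"turn":[0,0,0]},{"linear":[0,0,1],"turn":[0,0,0]},{"linear":[0,0,0.9],"turn":[0,0,0]},{"linear":[0,0,0.86],"turn":[0,0,0]},{"linear":[0,0,0],"turn":[0,0,0]}]'

```text
t: 3.62
ee_pos: [0.6139, -0.3146, 0.2163]
eef_rot: [-2.152, -2.288, 0.0]
contact_force: [-0.2, 0.0, -0.6]
finger_gap: 0.0504
grip_force: 0.0
```

Call:
step_arm --increments '[{"linear":[0,0,0],"turn":[0,0,0]},{"linear":[0,0,0],"turn":[0,0,0]},{"linear":[0,0,0],"turn":[0,0,0]},{"linear":[0,0,0],"turn":[0,0,0]},{"linear":[0,0,0],"turn":[0,0,0]}]' --jaw 0

```text
t: 4.03
ee_pos: [0.6141, -0.3148, 0.218]
eef_rot: [2.151, 2.288, 0.001]
contact_force: [-1.0, 0.8, 7.9]
finger_gap: 0.017
grip_force: 59.2
```

Call:
step_arm --increments '[{"linear":[0,0,0],"turn":[0,0,0]},{"linear":[0,0,0],"turn":[0,0,0]},{"linear":[0,0,0],"turn":[0,0,0]},{"linear":[0,0,-1],"turn":[0,0,0]},{"linear":[0,0,-1],"turn":[0,0,0]}]'

```text
t: 4.45
ee_pos: [0.6139, -0.3146, 0.2377]
eef_rot: [-2.151, -2.289, 0.0]
contact_force: [0.8, -0.5, -1.3]
finger_gap: 0.0169
grip_force: 58.7
```

Call:
step_arm --increments '[{"linear":[0,0,-3],"turn":[0,0,0]},{"linear":[0,0,-3],"turn":[0,0,0]},{"linear":[0,0,-3],"turn":[0,0,0]},{"linear":[0,0,-3],"turn":[0,0,0]},{"linear":[0,0,-3],"turn":[0,0,0]}]'

```text
t: 4.87
ee_pos: [0.6136, -0.3145, 0.3899]
eef_rot: [2.151, 2.289, 0.001]
contact_force: [0.7, -0.6, -0.8]
finger_gap: 0.0172
grip_force: 58.9
```

```bash
python3 - <<'E'
import numpy as np
a=np.radians(-7.6);o=np.array([.5388,-.0427]);x=np.array([np.cos(a),np.sin(a)]);y=np.array([-x[1],x[0]])
for n,p in dict(b1=(0,.052),b2=(0,0),b3=(0,-.052),cover=(-.008,0),n1=(-.062,.112),n2=(.062,.112),n3=(.062,-.112),n4=(-.062,-.112)).items(): print(n,(o+p[0]*x+p[1]*y).round(4))
E
python3 plan.py .5319 -.0942 .405 -7.6;python3 plan.py .5457 .0088 .405 -7.6
```

```text
b1 [0.5457 0.0088]
b2 [ 0.5388 -0.0427]
b3 [ 0.5319 -0.0942]
cover [ 0.5309 -0.0416]
n1 [0.4922 0.0765]
n2 [0.6151 0.0601]
n3 [ 0.5854 -0.1619]
n4 [ 0.4625 -0.1455]
{'t': np.float64(4.8667), 'joints': array([ 0.5196,  0.9317, -0.2619,  0.9922,  0.2212,  1.2412,  0.3505]), 'ee_pos': array([ 0.6136, -0.3145,  0.3899]), 'eef_rot': array([2.1510e+00, 2.2887e+00, 9.0000e-04]), 'contact_force': array([ 0.6999, -0.5574, -0.829 ]), 'wrist_torque': array([-0.0048, -0.0237,  0.0616]), 'finger_gap': np.float64(0.0172), 'grip_force': np.float64(58.8582)}
[[-0.062  0.998  0.001]
 [ 0.998  0.062 -0.   ]
 [-0.     0.001 -1.   ]]
yaw_y now 3.55 lin(now) [22.49 -6.79 -1.52] turn [ 0.05  0.   11.15] lin(after turn) [ 20.75 -11.01  -1.51]
{'t': np.float64(4.8667), 'joints': array([ 0.5196,  0.9317, -0.2619,  0.9922,  0.2212,  1.2412,  0.3505]), 'ee_pos': array([ 0.6136, -0.3145,  0.3899]), 'eef_rot': array([2.1510e+00, 2.2887e+00, 9.0000e-04]), 'contact_force': array([ 0.6999, -0.5574, -0.829 ]), 'wrist_torque': array([-0.0048, -0.0237,  0.0616]), 'finger_gap': np.float64(0.0172), 'grip_force': np.float64(58.8582)}
[[-0.062  0.998  0.001]
 [ 0.998  0.062 -0.   ]
 [-0.     0.001 -1.   ]]
yaw_y now 3.55 lin(now) [32.69 -4.78 -1.52] turn [ 0.05  0.   11.15] lin(after turn) [ 31.14 -11.01  -1.51]
```

Call:
step_arm --increments '[{"linear":[3.27,-0.48,0],"turn":[0,0,0]},{"linear":[3.27,-0.48,0],"turn":[0,0,0]},{"linear":[3.27,-0.48,0],"turn":[0,0,0]},{"linear":[3.27,-0.48,0],"turn":[0,0,0]},{"linear":[3.27,-0.48,0],"turn":[0,0,0]}]'

```text
t: 5.28
ee_pos: [0.5791, -0.1515, 0.3884]
eef_rot: [2.151, 2.288, 0.001]
contact_force: [1.3, 1.1, -1.0]
finger_gap: 0.0168
grip_force: 58.9
```

Call:
step_arm --increments '[{"linear":[3.27,-0.48,0],"turn":[0,0,0]},{"linear":[3.27,-0.48,0],"turn":[0,0,0]},{"linear":[3.27,-0.48,0],"turn":[0,0,0]},{"linear":[3.27,-0.48,0],"turn":[0,0,0]},{"linear":[3.27,-0.48,0],"turn":[0,0,0]}]'

```text
t: 5.7
ee_pos: [0.5452, 0.0102, 0.3883]
eef_rot: [2.151, 2.288, 0.002]
contact_force: [1.1, 0.2, -2.4]
finger_gap: 0.0169
grip_force: 58.9
```

Call:
step_arm --increments '[{"linear":[0,0,1],"turn":[0,0,5.57]},{"linear":[0,0,1],"turn":[0,0,5.57]},{"linear":[0,0,1],"turn":[0,0,0]},{"linear":[0,0,1],"turn":[0,0,0]},{"linear":[0,0,1],"turn":[0,0,0]}]'

```text
t: 6.12
ee_pos: [0.5458, 0.0089, 0.3377]
eef_rot: [2.363, 2.069, 0.002]
contact_force: [0.0, -0.3, -1.3]
finger_gap: 0.0165
grip_force: 59.0
```

```bash
python3 plan.py .5457 .0088 .236 -7.6
python3 - <<'E'
from m import *
o=[]
for n in("scene","top"):
    c=cam(n); meas(c,n)
    p=proj(c,[.5388,-.0427,.1])[0].astype(int); o.append(cv2.resize(c["frame"][p[1]-75:p[1]+75,p[0]-80:p[0]+80],(400,375),interpolation=cv2.INTER_CUBIC))
cv2.imwrite("pics/b1.png",np.hstack(o))
E
```

```text
{'t': np.float64(6.1167), 'joints': array([ 0.0077,  0.7532, -0.1559,  1.6772,  0.1614,  0.7226, -0.3602]), 'ee_pos': array([0.5458, 0.0089, 0.3377]), 'eef_rot': array([2.3629e+00, 2.0693e+00, 1.5000e-03]), 'contact_force': array([ 0.03  , -0.3245, -1.309 ]), 'wrist_torque': array([-0.0246, -0.0295, -0.0334]), 'finger_gap': np.float64(0.0165), 'grip_force': np.float64(58.9698)}
[[ 0.132  0.991  0.001]
 [ 0.991 -0.132  0.   ]
 [ 0.     0.001 -1.   ]]
yaw_y now -7.58 lin(now) [-0.02 -0.02 10.17] turn [ 0.07 -0.01  0.02] lin(after turn) [-2.000e-02 -1.000e-02  1.017e+01]
scene blue [272 185  29  35 387] body (array([552.1,  12.7]), array([73.8, 62.2]), -15.1) mean [5.635e-01 1.000e-04 1.585e-01] rib ((array([552.1,  12.7]), array([73.8, 62.2]), -15.1), array([5.635e-01, 1.000e-04, 1.585e-01]))
scene blue [414 227  43  25 552] body (array([763.6, 282.5]), array([99.4, 38. ]), 81.7) mean [0.7634 0.2811 0.0709] rib ((array([763.6, 282.5]), array([99.4, 38. ]), 81.7), array([0.7634, 0.2811, 0.0709]))
scene blue [122 283  24  36 624] body (array([ 552.3, -372.5]), array([76. , 40.7]), -29.9) mean [ 0.5578 -0.3739  0.0486] rib ((array([ 552.8, -372.6]), array([36.8, 19.2]), 62.3), array([ 0.554 , -0.3724,  0.0691]))
top blue [128 126  39  18 495] body (array([762.8, 283.2]), array([97.1, 38.1]), 81.4) mean [0.7629 0.283  0.0704] rib ((array([762.8, 283.2]), array([97.1, 38.1]), 81.4), array([0.7629, 0.283 , 0.0704]))
top blue [390 205  27  32 496] body (array([ 550.3, -371. ]), array([75.2, 41.3]), -31.1) mean [ 0.5488 -0.3684  0.0472] rib ((array([ 549.8, -371. ]), array([36.3, 17.7]), 60.4), array([ 0.5506, -0.3701,  0.0692]))
```

View pics/b1.png

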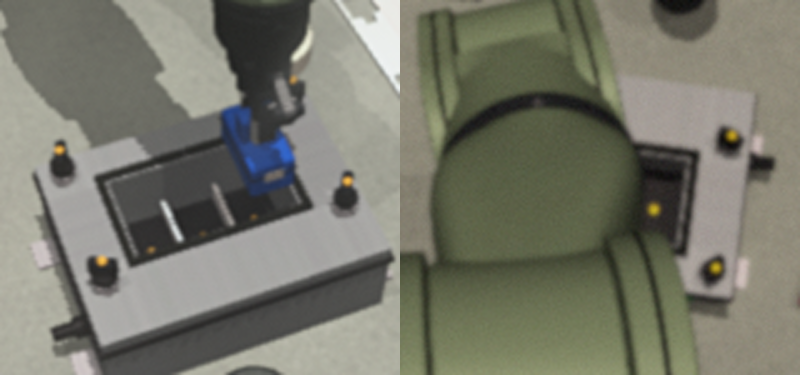

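Call:
step_arm --increments '[{"linear":[0,0,1],"turn":[0,0,0]},{"linear":[0,0,1],"turn":[0,0,0]},{"linear":[0,0,0.8],"turn":[0,0,0]},{"linear":[0,0,0.5],"turn":[0,0,0]},{"linear":[0,0,0.5],"turn":[0,0,0]}]'

```text
t: 6.63
ee_pos: [0.5459, 0.0088, 0.2988]
eef_rot: [-2.364, -2.069, -0.0]
contact_force: [-0.4, 0.4, -1.4]
finger_gap: 0.017
grip_force: 59.0
```

Call:
step_arm --increments '[{"linear":[0,0,0.4],"turn":[0,0,0]},{"linear":[0,0,0.4],"turn":[0,0,0]},{"linear":[0,0,0.2],"turn":[0,0,0]},{"linear":[0,0,0],"turn":[0,0,0]},{"linear":[0,0,0],"turn":[0,0,0]}]'

```text
t: 7.05
ee_pos: [0.5459, 0.0088, 0.2892]
eef_rot: [-2.364, -2.069, -0.0]
contact_force: [-0.2, 0.3, -0.7]
finger_gap: 0.017
grip_force: 59.0
```

Run:
```python
from m import *
st(); c=cam("scene"); 
p=proj(c,[.5388,-.0427,.1])[0].astype(int); cv2.imwrite("pics/b1b.png",cv2.resize(c["frame"][p[1]-50:p[1]+50,p[0]-50:p[0]+70],(600,500),interpolation=cv2.INTER_CUBIC))
```

```text
{'t': np.float64(7.05), 'joints': array([-1.4000e-03,  8.2760e-01, -1.3900e-01,  1.7208e+00,  1.8000e-01,
        6.0550e-01, -3.7680e-01]), 'ee_pos': array([0.5459, 0.0088, 0.2892]), 'eef_rot': array([-2.3636e+00, -2.0694e+00, -2.0000e-04]), 'contact_force': array([-0.227 ,  0.3299, -0.728 ]), 'wrist_torque': array([-0.0123, -0.0445, -0.021 ]), 'finger_gap': np.float64(0.017), 'grip_force': np.float64(59.0056)}
[[ 0.132  0.991  0.   ]
 [ 0.991 -0.132  0.   ]
 [ 0.     0.    -1.   ]]
```

View pics/b1b.png

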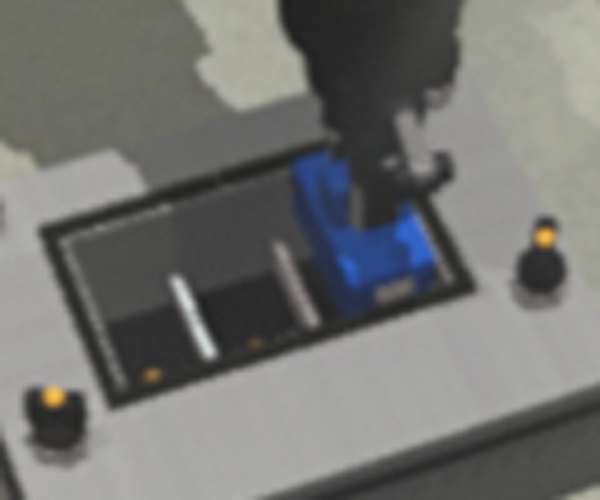

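Call:
step_arm --increments '[{"linear":[0,0,0.6],"turn":[0,0,0]},{"linear":[0,0,0.6],"turn":[0,0,0]},{"linear":[0,0,0.6],"turn":[0,0,0]},{"linear":[0,0,0.6],"turn":[0,0,0]},{"linear":[0,0,0.6],"turn":[0,0,0]}]'

```text
t: 7.52
ee_pos: [0.5458, 0.0088, 0.2583]
eef_rot: [-2.363, -2.069, 0.0]
contact_force: [-0.2, -0.9, -1.4]
finger_gap: 0.0168
grip_force: 59.0
```

Call:
step_arm --increments '[{"linear":[0,0,0.4],"turn":[0,0,0]},{"linear":[0,0,0.4],"turn":[0,0,0]},{"linear":[0,0,0.4],"turn":[0,0,0]},{"linear":[0,0,0.4],"turn":[0,0,0]},{"linear":[0,0,0],"turn":[0,0,0]}]'

```text
t: 7.93
ee_pos: [0.5457, 0.0088, 0.2424]
eef_rot: [-2.363, -2.069, 0.001]
contact_force: [-0.0, -0.3, -0.9]
finger_gap: 0.017
grip_force: 59.0
```

Call:
step_arm --increments '[{"linear":[0,0,0.2],"turn":[0,0,0]},{"linear":[0,0,0.2],"turn":[0,0,0]},{"linear":[0,0,0.1],"turn":[0,0,0]},{"linear":[0,0,0],"turn":[0,0,0]},{"linear":[0,0,0],"turn":[0,0,0]}]'

```text
t: 8.35
ee_pos: [0.5459, 0.0088, 0.2382]
eef_rot: [-2.364, -2.07, -0.0]
contact_force: [-0.6, 0.1, -0.7]
finger_gap: 0.0169
grip_force: 59.0
```

Call:
step_arm --increments '[{"linear":[0,0,0.1],"turn":[0,0,0]},{"linear":[0,0,0],"turn":[0,0,0]},{"linear":[0,0,0],"turn":[0,0,0]},{"linear":[0,0,0],"turn":[0,0,0]},{"linear":[0,0,0],"turn":[0,0,0]}]' --jaw 3

```text
t: 8.77
ee_pos: [0.5458, 0.0088, 0.2371]
eef_rot: [-2.364, -2.069, -0.0]
contact_force: [0.5, -0.4, 0.6]
finger_gap: 0.0301
grip_force: 0.0
```

Call:
step_arm --increments '[{"linear":[0,0,-0.5],"turn":[0,0,0]},{"linear":[0,0,-1],"turn":[0,0,0]},{"linear":[0,0,-2],"turn":[0,0,0]},{"linear":[0,0,-3],"turn":[0,0,0]},{"linear":[0,0,-3],"turn":[0,0,0]}]'

```text
t: 9.18
ee_pos: [0.5455, 0.0088, 0.3339]
eef_rot: [-2.363, -2.069, 0.001]
contact_force: [1.1, -0.1, -0.2]
finger_gap: 0.03
grip_force: 0.0
```

Call:
step_arm --increments '[{"linear":[0,0,-3],"turn":[0,0,0]},{"linear":[0,0,-3],"turn":[0,0,0]},{"linear":[-3,0,0],"turn":[0,0,0]},{"linear":[-3,0,0],"turn":[0,0,0]},{"linear":[-3,0,0],"turn":[0,0,0]}]'

```text
t: 9.6
ee_pos: [0.5334, -0.0814, 0.3936]
eef_rot: [2.362, 2.07, 0.001]
contact_force: [0.7, 0.3, -0.0]
finger_gap: 0.0298
grip_force: 0.0
```

Call:
step_arm --increments '[{"linear":[-3.5,0,0],"turn":[0,0,0]},{"linear":[-3.5,0,0],"turn":[0,0,0]},{"linear":[-3.5,0,0],"turn":[0,0,0]},{"linear":[-3.5,0,0],"turn":[0,0,0]},{"linear":[-3.5,0,0],"turn":[0,0,0]}]' --jaw 5

```text
t: 10.02
ee_pos: [0.5101, -0.2555, 0.3932]
eef_rot: [2.363, 2.069, 0.001]
contact_force: [1.0, -0.0, -0.1]
finger_gap: 0.0499
grip_force: 0.0
```

```bash
python3 - <<'E'
from m import *
for n in("scene","top"):
  c=cam(n); meas(c,n)
p=proj(c,[.5388,-.0427,.1])[0].astype(int); cv2.imwrite("pics/b1c.png",cv2.resize(c["frame"][p[1]-50:p[1]+50,p[0]-60:p[0]+60],(600,500),interpolation=cv2.INTER_CUBIC))
E
python3 plan.py .5514 -.372 .2175 -30.3
```

```text
scene blue [272 208  24  23 383] body (array([550.5,   7.2]), array([88. , 49.6]), -14.4) mean [0.547  0.0039 0.0735] rib ((array([554.1,   5.4]), array([81.8, 42.7]), -18.1), array([0.5513, 0.0038, 0.0822]))
scene blue [414 227  43  25 556] body (array([762.6, 282. ]), array([98.7, 40.4]), 81.0) mean [0.7632 0.281  0.0707] rib ((array([762.6, 282. ]), array([98.7, 40.4]), 81.0), array([0.7632, 0.281 , 0.0707]))
scene blue [122 283  24  37 648] body (array([ 553.1, -373.4]), array([75.3, 40.8]), -28.4) mean [ 0.5581 -0.3737  0.0487] rib ((array([ 553.2, -372.7]), array([36.7, 19.2]), 60.3), array([ 0.5539, -0.3723,  0.0689]))
top blue [129 126  38  18 491] body (array([762.9, 283.3]), array([97.1, 37.6]), 79.9) mean [0.7629 0.283  0.0706] rib ((array([762.9, 283.3]), array([97.1, 37.6]), 79.9), array([0.7629, 0.283 , 0.0706]))
top blue [242 203  22  33 561] body (array([548. ,  11.5]), array([79.8, 45.5]), -7.5) mean [0.5457 0.009  0.065 ] rib ((array([543.9,  10.2]), array([65.2, 37.9]), -7.2), array([0.5438, 0.0102, 0.0836]))
{'t': np.float64(10.1167), 'joints': array([ 0.5227,  0.7183, -0.2132,  1.5137,  0.1783,  0.9281,  0.1142]), 'ee_pos': array([ 0.509 , -0.2592,  0.3927]), 'eef_rot': array([ 2.3694,  2.0603, -0.0035]), 'contact_force': array([-0.0059,  0.0491,  0.1028]), 'wrist_torque': array([ 0.0616, -0.0268, -0.0342]), 'finger_gap': np.float64(0.0501), 'grip_force': np.float64(0.0)}
[[ 0.139  0.99  -0.001]
 [ 0.99  -0.139 -0.003]
 [-0.003 -0.    -1.   ]]
yaw_y now -7.98 lin(now) [-10.53   5.77  17.55] turn [2.000e-02 1.600e-01 2.232e+01] lin(after turn) [-7.6   9.35 17.52]
```

View pics/b1c.png

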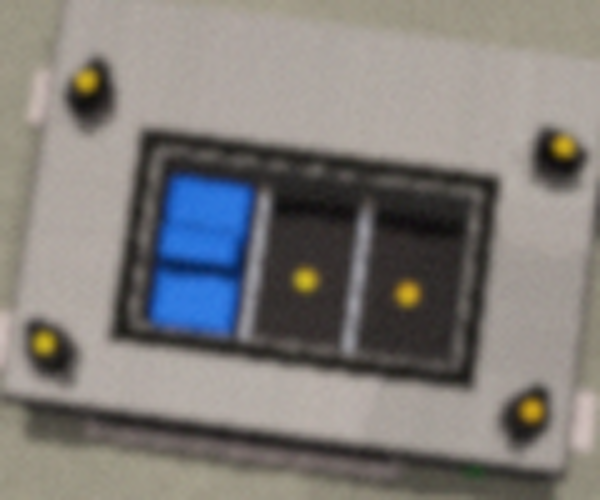

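Call:
step_arm --increments '[{"linear":[-2.1,1.15,0],"turn":[0,0,0]},{"linear":[-2.1,1.15,0],"turn":[0,0,0]},{"linear":[-2.1,1.15,0],"turn":[0,0,0]},{"linear":[-2.1,1.15,0],"turn":[0,0,0]},{"linear":[-2.13,1.17,0],"turn":[0,0,0]}]'

```text
t: 10.53
ee_pos: [0.5542, -0.3667, 0.3933]
eef_rot: [2.363, 2.069, 0.001]
contact_force: [0.5, 0.9, -0.6]
finger_gap: 0.0499
grip_force: 0.0
```

Call:
step_arm --increments '[{"linear":[0,0,1],"turn":[0,0,5.58]},{"linear":[0,0,1],"turn":[0,0,5.58]},{"linear":[0,0,1],"turn":[0,0,5.58]},{"linear":[0,0,1],"turn":[0,0,5.58]},{"linear":[0,0,1],"turn":[0,0,0]}]'

```text
t: 10.95
ee_pos: [0.5542, -0.3655, 0.3426]
eef_rot: [2.723, 1.566, 0.001]
contact_force: [1.3, -0.6, 0.4]
finger_gap: 0.05
grip_force: 0.0
```

```bash
python3 plan.py .5516 -.372 .2175 -30.2
```

```text
{'t': np.float64(10.95), 'joints': array([ 0.5812,  0.921 , -0.1139,  1.1908,  0.1053,  1.0348, -0.0684]), 'ee_pos': array([ 0.5542, -0.3655,  0.3426]), 'eef_rot': array([2.7228e+00, 1.5664e+00, 6.0000e-04]), 'contact_force': array([ 1.3306, -0.5822,  0.4197]), 'wrist_torque': array([-0.0141, -0.0272, -0.0037]), 'finger_gap': np.float64(0.05), 'grip_force': np.float64(0.0)}
[[ 0.503  0.864  0.001]
 [ 0.864 -0.503 -0.   ]
 [ 0.     0.001 -1.   ]]
yaw_y now -30.18 lin(now) [-0.7   0.1  12.51] turn [ 0.03 -0.01  0.02] lin(after turn) [-0.69  0.1  12.51]
```

Call:
step_arm --increments '[{"linear":[-0.35,0.05,2],"turn":[0,0,0]},{"linear":[-0.35,0.05,2],"turn":[0,0,0]},{"linear":[0,0,2],"turn":[0,0,0]},{"linear":[0,0,2],"turn":[0,0,0]},{"linear":[0,0,1.5],"turn":[0,0,0]}]'

```text
t: 11.37
ee_pos: [0.5513, -0.3722, 0.246]
eef_rot: [-2.715, -1.578, -0.0]
contact_force: [-0.3, -1.1, -0.2]
finger_gap: 0.05
grip_force: 0.0
```

Call:
step_arm --increments '[{"linear":[0,0,1],"turn":[0,0,0]},{"linear":[0,0,1],"turn":[0,0,0]},{"linear":[0,0,0.6],"turn":[0,0,0]},{"linear":[0,0,0.4],"turn":[0,0,0]},{"linear":[0,0,0],"turn":[0,0,0]}]'

```text
t: 11.78
ee_pos: [0.5515, -0.3724, 0.2168]
eef_rot: [-2.719, -1.574, 0.0]
contact_force: [-0.1, -0.6, -0.6]
finger_gap: 0.0503
grip_force: 0.0
```

Call:
step_arm --increments '[{"linear":[0,0,0],"turn":[0,0,0]},{"linear":[0,0,0],"turn":[0,0,0]},{"linear":[0,0,0],"turn":[0,0,0]},{"linear":[0,0,0],"turn":[0,0,0]},{"linear":[0,0,0],"turn":[0,0,0]}]' --jaw 0

```text
t: 12.2
ee_pos: [0.5516, -0.3725, 0.2178]
eef_rot: [2.719, 1.573, 0.001]
contact_force: [-0.7, 0.6, 6.0]
finger_gap: 0.0171
grip_force: 59.4
```

Call:
step_arm --increments '[{"linear":[0,0,0],"turn":[0,0,0]},{"linear":[0,0,0],"turn":[0,0,0]},{"linear":[0,0,0],"turn":[0,0,0]},{"linear":[0,0,-1],"turn":[0,0,0]},{"linear":[0,0,-1],"turn":[0,0,0]}]'

```text
t: 12.62
ee_pos: [0.5514, -0.3724, 0.2376]
eef_rot: [-2.719, -1.573, 0.0]
contact_force: [0.5, -0.3, -2.0]
finger_gap: 0.0168
grip_force: 58.7
```

Call:
step_arm --increments '[{"linear":[0,0,-3],"turn":[0,0,0]},{"linear":[0,0,-3],"turn":[0,0,0]},{"linear":[0,0,-3],"turn":[0,0,0]},{"linear":[0,0,-3],"turn":[0,0,0]},{"linear":[0,0,-3],"turn":[0,0,0]}]'

```text
t: 13.03
ee_pos: [0.5511, -0.3723, 0.3898]
eef_rot: [2.719, 1.573, 0.001]
contact_force: [0.3, -0.6, -2.4]
finger_gap: 0.017
grip_force: 58.9
```

```bash
python3 plan.py .5319 -.0942 .3377 -7.6
```

```text
{'t': np.float64(13.0333), 'joints': array([ 0.5927,  0.8771, -0.1184,  1.1204,  0.0996,  1.1486, -0.0461]), 'ee_pos': array([ 0.5511, -0.3723,  0.3898]), 'eef_rot': array([2.7189e+00, 1.5727e+00, 8.0000e-04]), 'contact_force': array([ 0.3369, -0.5574, -2.3513]), 'wrist_torque': array([-0.0726, -0.0442,  0.0101]), 'finger_gap': np.float64(0.017), 'grip_force': np.float64(58.9344)}
[[ 0.499  0.867  0.001]
 [ 0.867 -0.499 -0.   ]
 [ 0.     0.001 -1.   ]]
yaw_y now -29.91 lin(now) [ 23.15 -15.54   5.2 ] turn [  0.04   0.   -22.31] lin(after turn) [27.31 -5.59  5.21]
```

Call:
step_arm --increments '[{"linear":[0,0,0],"turn":[0,0,-5.58]},{"linear":[0,0,0],"turn":[0,0,-5.58]},{"linear":[0,0,0],"turn":[0,0,-5.58]},{"linear":[0,0,0],"turn":[0,0,-5.57]},{"linear":[0,0,0],"turn":[0,0,0]}]'

```text
t: 13.45
ee_pos: [0.5513, -0.3725, 0.3881]
eef_rot: [2.358, 2.075, 0.0]
contact_force: [-0.9, -0.1, -1.5]
finger_gap: 0.0168
grip_force: 59.0
```

Call:
step_arm --increments '[{"linear":[2.73,-0.56,0],"turn":[0,0,0]},{"linear":[2.73,-0.56,0],"turn":[0,0,0]},{"linear":[2.73,-0.56,0],"turn":[0,0,0]},{"linear":[2.73,-0.56,0],"turn":[0,0,0]},{"linear":[2.73,-0.56,0],"turn":[0,0,0]}]'

```text
t: 13.87
ee_pos: [0.5413, -0.2322, 0.3879]
eef_rot: [2.368, 2.064, 0.0]
contact_force: [0.4, 0.0, -2.2]
finger_gap: 0.0171
grip_force: 59.3
```

Call:
step_arm --increments '[{"linear":[2.73,-0.56,0],"turn":[0,0,0]},{"linear":[2.73,-0.56,0],"turn":[0,0,0]},{"linear":[2.73,-0.56,0],"turn":[0,0,0]},{"linear":[2.73,-0.56,0],"turn":[0,0,0]},{"linear":[2.73,-0.56,0],"turn":[0,0,0]}]'

```text
t: 14.28
ee_pos: [0.5317, -0.0933, 0.3879]
eef_rot: [2.368, 2.064, 0.001]
contact_force: [0.8, 0.0, -1.9]
finger_gap: 0.0168
grip_force: 59.3
```

Call:
step_arm --increments '[{"linear":[0,0,1],"turn":[0,0,0]},{"linear":[0,0,1],"turn":[0,0,0]},{"linear":[0,0,1],"turn":[0,0,0]},{"linear":[0,0,1],"turn":[0,0,0]},{"linear":[0,0,0],"turn":[0,0,0]}]'

```text
t: 14.7
ee_pos: [0.5318, -0.0945, 0.3463]
eef_rot: [-2.367, -2.064, 0.002]
contact_force: [-0.6, -0.2, -2.5]
finger_gap: 0.0167
grip_force: 59.2
```

```bash
python3 plan.py .5319 -.0942 .299 -7.6
```

```text
{'t': np.float64(14.7), 'joints': array([ 0.2108,  0.7347, -0.1765,  1.6868,  0.176 ,  0.7372, -0.188 ]), 'ee_pos': array([ 0.5318, -0.0945,  0.3463]), 'eef_rot': array([-2.3666e+00, -2.0644e+00,  1.8000e-03]), 'contact_force': array([-0.6218, -0.233 , -2.5094]), 'wrist_torque': array([-0.0154,  0.0479, -0.0201]), 'finger_gap': np.float64(0.0167), 'grip_force': np.float64(59.1978)}
[[ 0.136  0.991 -0.002]
 [ 0.991 -0.136  0.   ]
 [-0.    -0.002 -1.   ]]
yaw_y now -7.8 lin(now) [0.03 0.01 4.73] turn [-0.09  0.01 -0.2 ] lin(after turn) [0.03 0.   4.73]
```

Good; lower in steps, watching the force.

Call:
step_arm --increments '[{"linear":[0.03,0,1],"turn":[0,0,-0.2]},{"linear":[0,0,1],"turn":[0,0,0]},{"linear":[0,0,1],"turn":[0,0,0]},{"linear":[0,0,1],"turn":[0,0,0]},{"linear":[0,0,0.8],"turn":[0,0,0]}]'

```text
t: 15.12
ee_pos: [0.5321, -0.0942, 0.2985]
eef_rot: [-2.361, -2.072, 0.0]
contact_force: [-0.5, -0.2, -1.8]
finger_gap: 0.017
grip_force: 59.3
```

Call:
step_arm --increments '[{"linear":[0,0,0.5],"turn":[0,0,0]},{"linear":[0,0,0.5],"turn":[0,0,0]},{"linear":[0,0,0.5],"turn":[0,0,0]},{"linear":[0,0,0],"turn":[0,0,0]},{"linear":[0,0,0],"turn":[0,0,0]}]'

```text
t: 15.53
ee_pos: [0.5322, -0.0941, 0.2841]
eef_rot: [-2.36, -2.073, 0.0]
contact_force: [0.2, 0.2, -0.9]
finger_gap: 0.0169
grip_force: 59.3
```

Call:
step_arm --increments '[{"linear":[0,0,0.6],"turn":[0,0,0]},{"linear":[0,0,0.6],"turn":[0,0,0]},{"linear":[0,0,0.6],"turn":[0,0,0]},{"linear":[0,0,0.5],"turn":[0,0,0]},{"linear":[0,0,0.5],"turn":[0,0,0]}]'

```text
t: 15.95
ee_pos: [0.5321, -0.0941, 0.2554]
eef_rot: [-2.36, -2.073, 0.0]
contact_force: [0.8, -0.3, -1.7]
finger_gap: 0.0167
grip_force: 59.3
```

Call:
step_arm --increments '[{"linear":[0,0,0.4],"turn":[0,0,0]},{"linear":[0,0,0.4],"turn":[0,0,0]},{"linear":[0,0,0.4],"turn":[0,0,0]},{"linear":[0,0,0.3],"turn":[0,0,0]},{"linear":[0,0,0],"turn":[0,0,0]}]'

```text
t: 16.37
ee_pos: [0.5321, -0.0941, 0.2406]
eef_rot: [-2.36, -2.073, 0.0]
contact_force: [-0.5, 0.2, -2.1]
finger_gap: 0.0171
grip_force: 59.3
```

Call:
step_arm --increments '[{"linear":[0,0,0.2],"turn":[0,0,0]},{"linear":[0,0,0.1],"turn":[0,0,0]},{"linear":[0,0,0.1],"turn":[0,0,0]},{"linear":[0,0,0],"turn":[0,0,0]},{"linear":[0,0,0],"turn":[0,0,0]}]'

```text
t: 16.78
ee_pos: [0.5321, -0.0941, 0.2377]
eef_rot: [2.36, 2.073, 0.0]
contact_force: [-4.0, 0.9, 11.7]
finger_gap: 0.0172
grip_force: 61.0
```

Call:
step_arm --increments '[{"linear":[0,0,0],"turn":[0,0,0]},{"linear":[0,0,0],"turn":[0,0,0]},{"linear":[0,0,0],"turn":[0,0,0]},{"linear":[0,0,0],"turn":[0,0,0]},{"linear":[0,0,-0.5],"turn":[0,0,0]}]' --jaw 3

```text
t: 17.2
ee_pos: [0.532, -0.0941, 0.2416]
eef_rot: [-2.359, -2.073, 0.001]
contact_force: [-0.3, 0.1, -0.8]
finger_gap: 0.0299
grip_force: 0.0
```

Call:
step_arm --increments '[{"linear":[0,0,-2],"turn":[0,0,0]},{"linear":[0,0,-3],"turn":[0,0,0]},{"linear":[0,0,-3.3],"turn":[0,0,0]},{"linear":[0,0,-3.3],"turn":[0,0,0]},{"linear":[0,0,-3.3],"turn":[0,0,0]}]'

```text
t: 17.62
ee_pos: [0.5318, -0.0941, 0.3932]
eef_rot: [-2.36, -2.073, -0.0]
contact_force: [-0.4, 0.2, -0.3]
finger_gap: 0.0302
grip_force: 0.0
```

Call:
step_arm --increments '[{"linear":[3.16,-1.23,0],"turn":[0,0,0]},{"linear":[3.16,-1.23,0],"turn":[0,0,0]},{"linear":[3.16,-1.23,0],"turn":[0,0,0]},{"linear":[3.16,-1.23,0],"turn":[0,0,0]},{"linear":[3.16,-1.23,0],"turn":[0,0,0]}]' --jaw 5

```text
t: 18.03
ee_pos: [0.4908, 0.0718, 0.3916]
eef_rot: [2.36, 2.073, 0.001]
contact_force: [0.5, 0.4, 0.6]
finger_gap: 0.0498
grip_force: 0.0
```

Call:
step_arm --increments '[{"linear":[3.16,-1.23,0],"turn":[0,0,0]},{"linear":[3.16,-1.23,0],"turn":[0,0,0]},{"linear":[3.16,-1.23,0],"turn":[0,0,0]},{"linear":[3.16,-1.23,0],"turn":[0,0,0]},{"linear":[3.16,-1.23,0],"turn":[0,0,0]}]'

```text
t: 18.45
ee_pos: [0.4501, 0.2366, 0.3916]
eef_rot: [-2.36, -2.074, -0.001]
contact_force: [-0.4, -0.3, 0.1]
finger_gap: 0.05
grip_force: 0.0
```

```bash
python3 - <<'E'
from m import *
for n in("scene","top"):
    c=cam(n); W=meas(c,n)
    reg=(abs(W[...,0]-.42)<.16)&(abs(W[...,1]-.36)<.14)
    m=reg&(W[...,2]>-.004)&(W[...,2]<.012)&(c["frame"].min(-1)>(150 if n=="top" else 175))
    k,l,s,_=cv2.connectedComponentsWithStats(m.astype(np.uint8)); i=1+np.argmax(s[1:,4])
    print("cover",rect(W[l==i][:,:2]))
    k,l,s,_=cv2.connectedComponentsWithStats((reg&(W[...,2]>.032)&(W[...,2]<.06)).astype(np.uint8))
    for i in range(1,k):
        if s[i,4]>20:
            P=W[l==i][:,:2];print("handle",s[i],rect(P),np.degrees(np.arctan2(*cv2.fitLine(P.astype(np.float32),2,0,.01,.01).ravel()[1::-1])))
p=proj(c,[.5388,-.0427,.1])[0].astype(int); cv2.imwrite("pics/b3.png",np.hstack([cv2.resize(c["frame"][p[1]-50:p[1]+50,p[0]-60:p[0]+60],(480,400),interpolation=cv2.INTER_CUBIC),cv2.resize(c["frame"][215:315,60:140],(320,400))]))
E
python3 plan.py .4195 .3675 .30 175.5
```

```text
scene blue [272 208  24  23 387] body (array([551. ,   6.6]), array([91.5, 49.2]), -14.7) mean [0.5469 0.004  0.0735] rib ((array([5.567e+02, 1.000e-01]), array([81.7, 44.5]), -26.3), array([0.5512, 0.0037, 0.0823]))
scene blue [231 221  22  23 328] body (array([532.7, -95.9]), array([92.1, 39.7]), -12.1) mean [ 0.5341 -0.0969  0.0754] rib ((array([538.3, -97.6]), array([79. , 37.1]), -6.7), array([ 0.5375, -0.0979,  0.0825]))
scene blue [414 227  43  25 556] body (array([763.5, 281.1]), array([100.6,  38.9]), 80.8) mean [0.7632 0.281  0.0708] rib ((array([763.5, 281.1]), array([100.6,  38.9]), 80.8), array([0.7632, 0.281 , 0.0708]))
cover (array([414.9, 368. ]), array([274.5, 202.8]), 85.7)
handle [359 133  34  17 224] (array([420.5, 366.3]), array([101.8,  19.2]), 87.5) 86.36275
top blue [128 126  39  18 494] body (array([762.9, 283.1]), array([97.6, 36.7]), 80.6) mean [0.7629 0.2828 0.0704] rib ((array([762.9, 283.1]), array([97.6, 36.7]), 80.6), array([0.7629, 0.2828, 0.0704]))
top blue [242 203  22  33 556] body (array([548. ,  11.4]), array([79.9, 45.3]), -7.3) mean [0.5458 0.0
[... 250 characters left out ...]
rray([68.5, 38. ]), -4.2), array([ 0.5297, -0.0923,  0.0827]))
cover (array([412.4, 279. ]), array([197.7,  88.4]), -5.4)
{'t': np.float64(18.55), 'joints': array([-0.4773,  0.6275, -0.1336,  1.7402,  0.1078,  0.78  , -0.7848]), 'ee_pos': array([0.449 , 0.2397, 0.3914]), 'eef_rot': array([-2.3514e+00, -2.0798e+00, -2.1000e-03]), 'contact_force': array([ 0.8825, -1.9035, -0.1784]), 'wrist_torque': array([-0.0918, -0.0624, -0.003 ]), 'finger_gap': np.float64(0.0498), 'grip_force': np.float64(0.0)}
[[ 0.122  0.993 -0.001]
 [ 0.993 -0.122  0.003]
 [ 0.003 -0.001 -1.   ]]
yaw_y now -7.01 lin(now) [12.3  -4.48  9.18] turn [-2.3000e-01  7.0000e-02  1.7748e+02] lin(after turn) [-12.51   3.94   9.14]
```

View pics/b3.png

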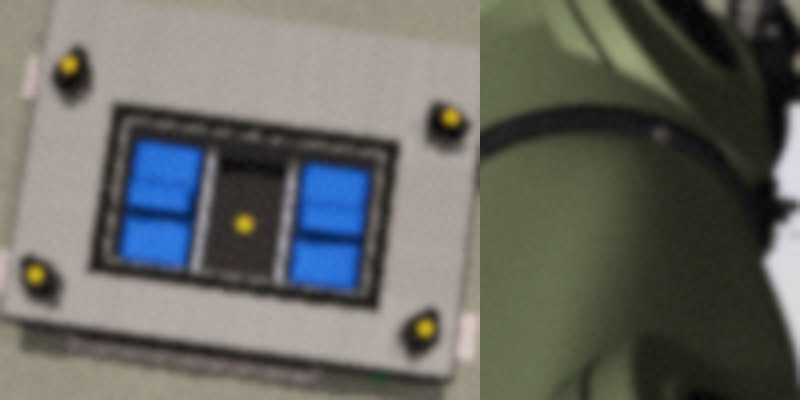

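Call:
step_arm --increments '[{"linear":[3.08,-1.12,0],"turn":[0,0,0]},{"linear":[3.08,-1.12,0],"turn":[0,0,0]},{"linear":[3.08,-1.12,0],"turn":[0,0,0]},{"linear":[3.06,-1.12,0],"turn":[0,0,0]},{"linear":[0,0,0],"turn":[0,0,-7]}]'

```text
t: 18.97
ee_pos: [0.4196, 0.3681, 0.3912]
eef_rot: [-2.224, -2.215, -0.002]
contact_force: [-0.6, 0.8, -1.5]
finger_gap: 0.05
grip_force: 0.0
```

Call:
step_arm --increments '[{"linear":[0,0,0],"turn":[0,0,-7]},{"linear":[0,0,0],"turn":[0,0,-7]},{"linear":[0,0,0],"turn":[0,0,-7]},{"linear":[0,0,0],"turn":[0,0,-7]},{"linear":[0,0,0],"turn":[0,0,-7]}]'

```text
t: 19.38
ee_pos: [0.4224, 0.3624, 0.3915]
eef_rot: [1.452, 2.786, 0.0]
contact_force: [-0.2, -0.6, 0.9]
finger_gap: 0.0495
grip_force: 0.0
```

Call:
step_arm --increments '[{"linear":[0,0,0],"turn":[0,0,-7]},{"linear":[0,0,0],"turn":[0,0,-7]},{"linear":[0,0,0],"turn":[0,0,-7]},{"linear":[0,0,0],"turn":[0,0,-7]},{"linear":[0,0,0],"turn":[0,0,-7]}]'

```text
t: 19.8
ee_pos: [0.4225, 0.3623, 0.3915]
eef_rot: [0.548, 3.093, -0.0]
contact_force: [-0.1, 0.0, 0.5]
finger_gap: 0.05
grip_force: 0.0
```

Call:
step_arm --increments '[{"linear":[0,0,0],"turn":[0,0,-7]},{"linear":[0,0,0],"turn":[0,0,-7]},{"linear":[0,0,0],"turn":[0,0,-7]},{"linear":[0,0,0],"turn":[0,0,-7]},{"linear":[0,0,0],"turn":[0,0,-7]}]'

```text
t: 20.22
ee_pos: [0.4225, 0.3623, 0.3915]
eef_rot: [-0.408, 3.115, -0.0]
contact_force: [-0.1, -0.0, -0.0]
finger_gap: 0.0499
grip_force: 0.0
```

Call:
step_arm --increments '[{"linear":[0,0,0],"turn":[0,0,-7]},{"linear":[0,0,0],"turn":[0,0,-7]},{"linear":[0,0,0],"turn":[0,0,-7]},{"linear":[0,0,0],"turn":[0,0,-7]},{"linear":[0,0,0],"turn":[0,0,-7]}]'

```text
t: 20.63
ee_pos: [0.4226, 0.3623, 0.3915]
eef_rot: [-1.326, 2.848, -0.001]
contact_force: [0.2, 0.3, -0.3]
finger_gap: 0.0501
grip_force: 0.0
```

Call:
step_arm --increments '[{"linear":[0,0,0],"turn":[0,0,-7]},{"linear":[0,0,0],"turn":[0,0,-7]},{"linear":[0,0,0],"turn":[0,0,-7]},{"linear":[0,0,0],"turn":[0,0,-7]},{"linear":[0,0,0],"turn":[0,0,-7]}]'

```text
t: 21.05
ee_pos: [0.4226, 0.3623, 0.3914]
eef_rot: [-2.121, 2.318, -0.001]
contact_force: [0.1, -0.1, -0.3]
finger_gap: 0.05
grip_force: 0.0
```

```bash
python3 plan.py .4195 .3675 .190 175.4
```

```text
{'t': np.float64(21.05), 'joints': array([-0.2963,  0.8536, -1.0057,  1.5575,  0.766 ,  1.1651,  1.5905]), 'ee_pos': array([0.4226, 0.3623, 0.3914]), 'eef_rot': array([-2.1206e+00,  2.3176e+00, -1.0000e-03]), 'contact_force': array([ 0.1009, -0.098 , -0.2784]), 'wrist_torque': array([-0.0491, -0.0012,  0.0451]), 'finger_gap': np.float64(0.05), 'grip_force': np.float64(0.0)}
[[-0.089 -0.996  0.001]
 [-0.996  0.089 -0.   ]
 [ 0.    -0.001 -1.   ]]
yaw_y now 174.92 lin(now) [-0.5   0.36 20.14] turn [-0.04 -0.02 -0.48] lin(after turn) [-0.5   0.35 20.14]
```

Call:
step_arm --increments '[{"linear":[-0.25,0.18,3],"turn":[0,0,-0.48]},{"linear":[-0.25,0.18,3],"turn":[0,0,0]},{"linear":[0,0,3],"turn":[0,0,0]},{"linear":[0,0,3],"turn":[0,0,0]},{"linear":[0,0,3],"turn":[0,0,0]}]'

```text
t: 21.47
ee_pos: [0.4194, 0.3676, 0.24]
eef_rot: [-2.124, 2.315, -0.001]
contact_force: [1.2, 0.6, -0.1]
finger_gap: 0.0499
grip_force: 0.0
```

Call:
step_arm --increments '[{"linear":[0,0,1.5],"turn":[0,0,0]},{"linear":[0,0,1],"turn":[0,0,0]},{"linear":[0,0,1],"turn":[0,0,0]},{"linear":[0,0,1],"turn":[0,0,0]},{"linear":[0,0,0.5],"turn":[0,0,0]}]'

```text
t: 21.88
ee_pos: [0.4193, 0.368, 0.1906]
eef_rot: [-2.124, 2.315, -0.0]
contact_force: [-0.1, -0.2, -0.8]
finger_gap: 0.0499
grip_force: 0.0
```

Call:
step_arm --increments '[{"linear":[0,0,0],"turn":[0,0,0]},{"linear":[0,0,0],"turn":[0,0,0]},{"linear":[0,0,0],"turn":[0,0,0]},{"linear":[0,0,0],"turn":[0,0,0]},{"linear":[0,0,0],"turn":[0,0,0]}]' --jaw 0

```text
t: 22.3
ee_pos: [0.4192, 0.3683, 0.192]
eef_rot: [-2.124, 2.314, 0.0]
contact_force: [-1.6, -1.6, 7.7]
finger_gap: 0.0148
grip_force: 60.2
```

Call:
step_arm --increments '[{"linear":[0,0,0],"turn":[0,0,0]},{"linear":[0,0,0],"turn":[0,0,0]},{"linear":[0,0,-0.5],"turn":[0,0,0]},{"linear":[0,0,-0.5],"turn":[0,0,0]},{"linear":[0,0,-1],"turn":[0,0,0]}]'

```text
t: 22.72
ee_pos: [0.4191, 0.3679, 0.2112]
eef_rot: [2.123, -2.314, 0.0]
contact_force: [0.5, 0.7, -6.8]
finger_gap: 0.015
grip_force: 59.1
```

Call:
step_arm --increments '[{"linear":[0,0,-3],"turn":[0,0,0]},{"linear":[0,0,-3],"turn":[0,0,0]},{"linear":[0,0,-3],"turn":[0,0,0]},{"linear":[0,0,-3],"turn":[0,0,0]},{"linear":[0,0,-3],"turn":[0,0,0]}]'

```text
t: 23.13
ee_pos: [0.4187, 0.3678, 0.3635]
eef_rot: [2.125, -2.314, -0.001]
contact_force: [0.5, 0.2, -7.4]
finger_gap: 0.0148
grip_force: 60.2
```

Call:
step_arm --increments '[{"linear":[0,0,-3],"turn":[0,0,0]},{"linear":[0,0,-3],"turn":[0,0,0]},{"linear":[0,0,0],"turn":[0,0,7]},{"linear":[0,0,0],"turn":[0,0,7]},{"linear":[0,0,0],"turn":[0,0,7]}]'

```text
t: 23.55
ee_pos: [0.4188, 0.3678, 0.4223]
eef_rot: [-1.659, 2.667, 0.0]
contact_force: [-0.6, 0.4, -7.6]
finger_gap: 0.0148
grip_force: 60.2
```

```bash
python3 plan.py .4195 .3675 .41 175.4; python3 -c "
from h import *
cv2.imwrite('pics/cv.png',cam('scene')['frame'])"
```

```text
{'t': np.float64(23.55), 'joints': array([-0.3374,  0.7874, -0.9272,  1.5089,  0.66  ,  1.1796,  1.3042]), 'ee_pos': array([0.4188, 0.3678, 0.4223]), 'eef_rot': array([-1.6590e+00,  2.6672e+00,  5.0000e-04]), 'contact_force': array([-0.6145,  0.3747, -7.571 ]), 'wrist_torque': array([0.0146, 0.0056, 0.0005]), 'finger_gap': np.float64(0.0148), 'grip_force': np.float64(60.1663)}
[[-0.442 -0.897  0.   ]
 [-0.897  0.442  0.001]
 [-0.001 -0.    -1.   ]]
yaw_y now 153.76 lin(now) [-0.   -0.08  1.23] turn [-1.000e-02  3.000e-02 -2.164e+01] lin(after turn) [ 0.02 -0.07  1.23]
```

View pics/cv.png

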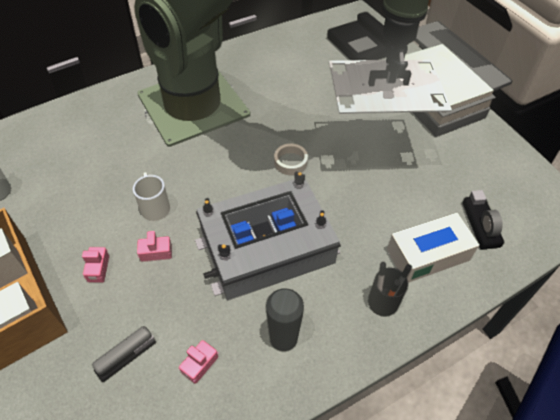

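Call:
step_arm --increments '[{"linear":[0,0,0],"turn":[0,0,7]},{"linear":[0,0,0],"turn":[0,0,7]},{"linear":[0,0,0],"turn":[0,0,7]},{"linear":[0,0,0],"turn":[0,0,7]},{"linear":[0,0,0],"turn":[0,0,7]}]'

```text
t: 24.02
ee_pos: [0.4188, 0.368, 0.4217]
eef_rot: [0.785, -3.041, -0.001]
contact_force: [0.7, 0.3, -6.4]
finger_gap: 0.0149
grip_force: 60.2
```

Call:
step_arm --increments '[{"linear":[0,0,0],"turn":[0,0,7]},{"linear":[0,0,0],"turn":[0,0,7]},{"linear":[0,0,0],"turn":[0,0,7]},{"linear":[0,0,0],"turn":[0,0,7]},{"linear":[0,0,0],"turn":[0,0,7]}]'

```text
t: 24.43
ee_pos: [0.4187, 0.368, 0.4216]
eef_rot: [-0.165, -3.137, -0.0]
contact_force: [-0.2, 0.6, -7.8]
finger_gap: 0.0151
grip_force: 60.2
```

Call:
step_arm --increments '[{"linear":[0,0,0],"turn":[0,0,7]},{"linear":[0,0,0],"turn":[0,0,7]},{"linear":[0,0,0],"turn":[0,0,7]},{"linear":[0,0,0],"turn":[0,0,7]},{"linear":[0,0,0],"turn":[0,0,7]}]'

```text
t: 24.85
ee_pos: [0.4187, 0.3681, 0.4216]
eef_rot: [-1.101, -2.941, -0.0]
contact_force: [-0.6, -0.1, -6.6]
finger_gap: 0.0147
grip_force: 60.2
```

Call:
step_arm --increments '[{"linear":[0,0,0],"turn":[0,0,7]},{"linear":[0,0,0],"turn":[0,0,7]},{"linear":[0,0,0],"turn":[0,0,7]},{"linear":[0,0,0],"turn":[0,0,7]},{"linear":[0,0,0],"turn":[0,0,7]}]'

```text
t: 25.27
ee_pos: [0.4186, 0.3682, 0.4215]
eef_rot: [-1.934, -2.474, 0.0]
contact_force: [-0.7, 0.6, -7.1]
finger_gap: 0.015
grip_force: 60.2
```

Call:
step_arm --increments '[{"linear":[0,0,0],"turn":[0,0,7]},{"linear":[0,0,0],"turn":[0,0,7]},{"linear":[0,0,0],"turn":[0,0,7.1]},{"linear":[0,0,0],"turn":[0,0,0]},{"linear":[0,0,0],"turn":[0,0,0]}]'

```text
t: 25.68
ee_pos: [0.4186, 0.3683, 0.4214]
eef_rot: [-2.346, -2.089, 0.001]
contact_force: [0.5, -0.0, -7.4]
finger_gap: 0.0148
grip_force: 60.1
```

```bash
python3 plan.py .5309 -.0416 .40 -7.6
```

```text
{'t': np.float64(25.6833), 'joints': array([-0.7097,  0.6616, -0.1324,  1.5218,  0.0979,  0.9651, -0.9861]), 'ee_pos': array([0.4186, 0.3683, 0.4214]), 'eef_rot': array([-2.3458e+00, -2.0886e+00,  7.0000e-04]), 'contact_force': array([ 0.504 , -0.0298, -7.4148]), 'wrist_torque': array([ 0.0138, -0.0043,  0.0411]), 'finger_gap': np.float64(0.0148), 'grip_force': np.float64(60.1477)}
[[ 0.116  0.993 -0.001]
 [ 0.993 -0.116  0.   ]
 [ 0.    -0.001 -1.   ]]
yaw_y now -6.64 lin(now) [-39.42  15.89   2.12] turn [-0.05 -0.01  0.96] lin(after turn) [-39.15  16.55   2.14]
```

Call:
step_arm --increments '[{"linear":[-2.81,1.135,0],"turn":[0,0,0]},{"linear":[-2.81,1.135,0],"turn":[0,0,0]},{"linear":[-2.81,1.135,0],"turn":[0,0,0]},{"linear":[-2.81,1.135,0],"turn":[0,0,0]},{"linear":[-2.81,1.135,0],"turn":[0,0,0]}]'

```text
t: 26.1
ee_pos: [0.4583, 0.2204, 0.4213]
eef_rot: [-2.345, -2.089, -0.0]
contact_force: [0.3, 0.5, -6.9]
finger_gap: 0.0145
grip_force: 60.2
```

Call:
step_arm --increments '[{"linear":[-2.81,1.135,0],"turn":[0,0,0]},{"linear":[-2.81,1.135,0],"turn":[0,0,0]},{"linear":[-2.81,1.135,0],"turn":[0,0,0]},{"linear":[-2.81,1.135,0],"turn":[0,0,0]},{"linear":[-2.81,1.135,0],"turn":[0,0,0]}]'

```text
t: 26.52
ee_pos: [0.4975, 0.0739, 0.4214]
eef_rot: [-2.346, -2.089, -0.0]
contact_force: [1.2, -0.0, -5.9]
finger_gap: 0.0151
grip_force: 60.2
```

Call:
step_arm --increments '[{"linear":[-2.81,1.135,0],"turn":[0,0,0]},{"linear":[-2.81,1.135,0],"turn":[0,0,0]},{"linear":[-2.81,1.135,0],"turn":[0,0,0]},{"linear":[-2.81,1.135,0],"turn":[0,0,0]},{"linear":[0,0,0],"turn":[0,0,0.96]}]'

```text
t: 26.93
ee_pos: [0.5293, -0.0476, 0.421]
eef_rot: [2.369, 2.06, -0.003]
contact_force: [0.2, -1.5, -7.4]
finger_gap: 0.0147
grip_force: 60.2
```

Call:
step_arm --increments '[{"linear":[0,0,1.8],"turn":[0,0,0]},{"linear":[0,0,1.8],"turn":[0,0,0]},{"linear":[0,0,1.8],"turn":[0,0,0]},{"linear":[0,0,1.6],"turn":[0,0,0]},{"linear":[0,0,0],"turn":[0,0,0]}]'

```text
t: 27.35
ee_pos: [0.5283, -0.0416, 0.3489]
eef_rot: [-2.362, -2.066, 0.004]
contact_force: [-1.2, -0.6, -7.7]
finger_gap: 0.0148
grip_force: 60.2
```

```bash
python3 plan.py .5309 -.0416 .35 -7.6
python3 - <<'E'
from m import *
o=[]
for n in("scene","top"):
    c=cam(n);np.save(n+"1.npy",c,allow_pickle=True); W=cloud(c); p=proj(c,[.5388,-.0427,.1])[0].astype(int)
    o.append(cv2.resize(c["frame"][p[1]-75:p[1]+75,p[0]-80:p[0]+80],(400,375),interpolation=cv2.INTER_CUBIC))
    m=(abs(W[...,0]-.54)<.2)&(abs(W[...,1]+.04)<.2)&(abs(W[...,2]-.158)<.012)&(c["frame"].min(-1)>140)
    print(n,m.sum(),rect(W[m][:,:2]),np.median(W[m],0))
cv2.imwrite("pics/hov.png",np.hstack(o))
E
```

```text
{'t': np.float64(27.35), 'joints': array([ 0.1086,  0.718 , -0.1663,  1.7195,  0.1639,  0.7217, -0.2746]), 'ee_pos': array([ 0.5283, -0.0416,  0.3489]), 'eef_rot': array([-2.3621, -2.066 ,  0.0037]), 'contact_force': array([-1.2175, -0.5934, -7.7101]), 'wrist_torque': array([-0.0021,  0.0552,  0.0396]), 'finger_gap': np.float64(0.0148), 'grip_force': np.float64(60.2063)}
[[ 0.133  0.991 -0.004]
 [ 0.991 -0.133  0.001]
 [ 0.    -0.004 -1.   ]]
yaw_y now -7.65 lin(now) [ 0.04  0.26 -0.12] turn [-0.24 -0.03 -0.05] lin(after turn) [ 0.04  0.26 -0.11]
scene 6847 (array([527.8, -40.7]), array([268.2, 196.7]), 82.4) [ 0.54702355 -0.05678989  0.16202441]
top 2032 (array([529.2, -39.4]), array([268.8, 191.1]), 82.7) [0.53185216 0.05427003 0.16274474]
```

View pics/hov.png

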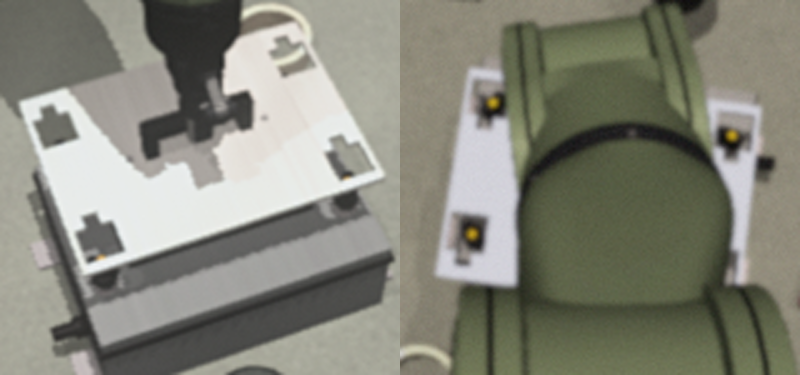

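Call:
step_arm --increments '[{"linear":[-0.1,0.2,0.6],"turn":[0,0,0]},{"linear":[0,0,0.4],"turn":[0,0,0]},{"linear":[0,0,0.4],"turn":[0,0,0]},{"linear":[0,0,0.4],"turn":[0,0,0]},{"linear":[0,0,0.4],"turn":[0,0,0]}]'

```text
t: 27.87
ee_pos: [0.5306, -0.043, 0.3288]
eef_rot: [-2.37, -2.062, -0.0]
contact_force: [-0.1, 0.0, -6.6]
finger_gap: 0.0151
grip_force: 60.2
```

Call:
step_arm --increments '[{"linear":[0,0,0.4],"turn":[0,0,0]},{"linear":[0,0,0.4],"turn":[0,0,0]},{"linear":[0,0,0.4],"turn":[0,0,0]},{"linear":[0,0,0],"turn":[0,0,0]},{"linear":[0,0,0],"turn":[0,0,0]}]'

```text
t: 28.28
ee_pos: [0.5306, -0.043, 0.317]
eef_rot: [-2.37, -2.061, 0.0]
contact_force: [-0.0, -0.1, -6.5]
finger_gap: 0.0146
grip_force: 60.2
```

```bash
python3 plan.py .5309 -.0416 .29 -7.6
```

```text
{'t': np.float64(28.2833), 'joints': array([ 0.1028,  0.7686, -0.1524,  1.7462,  0.1773,  0.6405, -0.2891]), 'ee_pos': array([ 0.5306, -0.043 ,  0.317 ]), 'eef_rot': array([-2.3703e+00, -2.0614e+00,  2.0000e-04]), 'contact_force': array([-0.0387, -0.146 , -6.5318]), 'wrist_torque': array([-0.0644,  0.0178,  0.0146]), 'finger_gap': np.float64(0.0146), 'grip_force': np.float64(60.2094)}
[[ 0.139  0.99  -0.   ]
 [ 0.99  -0.139  0.   ]
 [ 0.    -0.    -1.   ]]
yaw_y now -7.98 lin(now) [0.14 0.01 2.7 ] turn [-0.02 -0.   -0.38] lin(after turn) [0.14 0.01 2.7 ]
```

Call:
step_arm --increments '[{"linear":[0.1,0,0.3],"turn":[0,0,-0.35]},{"linear":[0,0,0.4],"turn":[0,0,0]},{"linear":[0,0,0.4],"turn":[0,0,0]},{"linear":[0,0,0.4],"turn":[0,0,0]},{"linear":[0,0,0.4],"turn":[0,0,0]}]'

```text
t: 28.7
ee_pos: [0.5307, -0.042, 0.2976]
eef_rot: [-2.364, -2.069, 0.0]
contact_force: [0.4, 0.3, -6.8]
finger_gap: 0.0146
grip_force: 60.3
```

Call:
step_arm --increments '[{"linear":[0,0,0.3],"turn":[0,0,0]},{"linear":[0,0,0.2],"turn":[0,0,0]},{"linear":[0,0,0.1],"turn":[0,0,0]},{"linear":[0,0,0],"turn":[0,0,0]},{"linear":[0,0,0],"turn":[0,0,0]}]'

```text
t: 29.12
ee_pos: [0.5308, -0.0421, 0.2922]
eef_rot: [2.364, 2.069, 0.0]
contact_force: [0.2, 0.1, -6.4]
finger_gap: 0.015
grip_force: 60.2
```

Call:
step_arm --increments '[{"linear":[0,0,0.1],"turn":[0,0,0]},{"linear":[0,0,0.1],"turn":[0,0,0]},{"linear":[0,0,0],"turn":[0,0,0]}]'

```text
t: 29.37
ee_pos: [0.5308, -0.0421, 0.2902]
eef_rot: [2.364, 2.069, 0.0]
contact_force: [-1.1, 0.3, -0.8]
finger_gap: 0.0149
grip_force: 61.2
```

Call:
step_arm --increments '[{"linear":[0,0,0.05],"turn":[0,0,0]},{"linear":[0,0,0],"turn":[0,0,0]},{"linear":[0,0,0],"turn":[0,0,0]}]'

```text
t: 29.62
ee_pos: [0.5308, -0.0421, 0.2899]
eef_rot: [2.364, 2.068, 0.001]
contact_force: [-1.0, -0.7, 2.6]
finger_gap: 0.0146
grip_force: 61.6
```

Call:
step_arm --increments '[{"linear":[0,0.3,-0.04],"turn":[0,0,0]},{"linear":[0,0.4,0],"turn":[0,0,0]},{"linear":[0,0.4,0],"turn":[0,0,0]},{"linear":[0,0.4,0],"turn":[0,0,0]},{"linear":[0,0.3,0],"turn":[0,0,0]}]'

```text
t: 30.03
ee_pos: [0.5491, -0.0445, 0.29]
eef_rot: [-2.364, -2.068, -0.0]
contact_force: [-3.2, 1.3, 2.8]
finger_gap: 0.0149
grip_force: 61.5
```

Call:
step_arm --increments '[{"linear":[0,0.2,0],"turn":[0,0,0]},{"linear":[0,0.2,0],"turn":[0,0,0]},{"linear":[0,0.1,0],"turn":[0,0,0]},{"linear":[0,0,0],"turn":[0,0,0]},{"linear":[0,0,0],"turn":[0,0,0]}]'

```text
t: 30.45
ee_pos: [0.5537, -0.0451, 0.2901]
eef_rot: [2.364, 2.068, 0.001]
contact_force: [-0.3, -0.4, 1.1]
finger_gap: 0.015
grip_force: 61.4
```

Call:
step_arm --increments '[{"linear":[0,0.1,0],"turn":[0,0,0]},{"linear":[0,0,0],"turn":[0,0,0]}]'

```text
t: 30.62
ee_pos: [0.5545, -0.0453, 0.29]
eef_rot: [-2.364, -2.068, 0.0]
contact_force: [-3.3, 1.0, 1.9]
finger_gap: 0.0149
grip_force: 61.4
```

Call:
step_arm --increments '[{"linear":[0,0.1,0],"turn":[0,0,0]},{"linear":[0,0,0],"turn":[0,0,0]}]'

```text
t: 30.78
ee_pos: [0.5555, -0.0454, 0.29]
eef_rot: [-2.364, -2.068, 0.0]
contact_force: [-3.6, 0.7, 1.2]
finger_gap: 0.0149
grip_force: 61.4
```

Call:
step_arm --increments '[{"linear":[0,0.1,0],"turn":[0,0,0]},{"linear":[0,0,0],"turn":[0,0,0]}]'

```text
t: 30.95
ee_pos: [0.5562, -0.0455, 0.2899]
eef_rot: [-2.364, -2.068, 0.002]
contact_force: [-7.7, 0.9, 4.0]
finger_gap: 0.0149
grip_force: 61.7
```

Call:
step_arm --increments '[{"linear":[0,-0.08,0],"turn":[0,0,0]},{"linear":[0,-0.08,0],"turn":[0,0,0]},{"linear":[0,0,0],"turn":[0,0,0]}]'

```text
t: 31.2
ee_pos: [0.5552, -0.0453, 0.2902]
eef_rot: [2.364, 2.068, 0.002]
contact_force: [1.7, -0.3, -0.6]
finger_gap: 0.0148
grip_force: 61.2
```

Call:
step_arm --increments '[{"linear":[0,0,0],"turn":[0,0,0]},{"linear":[0,0,0],"turn":[0,0,0]},{"linear":[0,0,0],"turn":[0,0,0]},{"linear":[0,0,0],"turn":[0,0,0]},{"linear":[0,0,-0.5],"turn":[0,0,0]}]' --jaw 4

```text
t: 31.62
ee_pos: [0.5548, -0.0453, 0.2945]
eef_rot: [-2.364, -2.068, 0.001]
contact_force: [0.5, 0.5, -0.1]
finger_gap: 0.0403
grip_force: 0.0
```

Call:
step_arm --increments '[{"linear":[0,0,-2],"turn":[0,0,0]},{"linear":[0,0,-3],"turn":[0,0,0]},{"linear":[0,0,-3],"turn":[0,0,0]},{"linear":[0,0,-3],"turn":[0,0,0]},{"linear":[-3,0,0],"turn":[0,0,0]}]'

```text
t: 32.03
ee_pos: [0.5519, -0.0707, 0.4105]
eef_rot: [2.356, 2.074, 0.012]
contact_force: [1.0, 1.0, 0.3]
finger_gap: 0.0401
grip_force: 0.0
```

Call:
step_arm --increments '[{"linear":[-3.5,0,0],"turn":[0,0,0]},{"linear":[-3.5,0,0],"turn":[0,0,0]},{"linear":[-3.5,0,0],"turn":[0,0,0]},{"linear":[-3.5,0,0],"turn":[0,0,0]},{"linear":[-3.5,0,0],"turn":[0,0,0]}]'

```text
t: 32.45
ee_pos: [0.5271, -0.2502, 0.4055]
eef_rot: [2.364, 2.069, 0.0]
contact_force: [0.0, 0.5, 0.3]
finger_gap: 0.04
grip_force: 0.0
```

```bash
cat > nuts.py <<'E'
from m import *
st()
for n in("scene","top"):
    c=cam(n);W=cloud(c)
    reg=(abs(W[...,0]-.54)<.17)&(abs(W[...,1]+.045)<.19)
    m=reg&(abs(W[...,2]-.103)<.01)&(c["frame"].min(-1)>150)
    print(n,"plate",rect(W[m][:,:2]),np.median(W[m][:,2]).round(4))
    k,l,s,_=cv2.connectedComponentsWithStats((reg&(W[...,2]>.118)&(W[...,2]<.145)).astype(np.uint8))
    for i in range(1,k):
        if s[i,4]>15: print("thing",s[i,4],rect(W[l==i][:,:2]),W[l==i].mean(0).round(4),"top",np.percentile(W[l==i][:,2],95).round(4))
cv2.imwrite("pics/nuts.png",cv2.resize(c["frame"][155:275,205:350],(725,600),interpolation=cv2.INTER_CUBIC))
E
python3 nuts.py
```

```text
{'t': np.float64(32.45), 'joints': array([ 0.4925,  0.7229, -0.2109,  1.4475,  0.1665,  0.9884,  0.108 ]), 'ee_pos': array([ 0.5271, -0.2502,  0.4055]), 'eef_rot': array([2.3641e+00, 2.0686e+00, 4.0000e-04]), 'contact_force': array([0.0411, 0.4986, 0.2628]), 'wrist_torque': array([ 0.0817, -0.0346,  0.0102]), 'finger_gap': np.float64(0.04), 'grip_force': np.float64(0.0)}
[[ 0.133  0.991  0.   ]
 [ 0.991 -0.133 -0.   ]
 [ 0.     0.    -1.   ]]
scene plate (array([555.7, -44.9]), array([268.3, 200.1]), 82.3) 0.1032
thing 88 (array([494.4,  73.7]), array([24.8, 15.8]), 40.6) [0.4943 0.0735 0.1305] top 0.1383
thing 67 (array([ 465.2, -144.2]), array([25.5, 12.3]), -29.1) [ 0.4668 -0.1459  0.132 ] top 0.1402
thing 441 (array([557.2, -46.3]), array([99.8, 18.5]), 82.9) [ 0.5589 -0.048   0.1374] top 0.1435
thing 63 (array([614.5,  58.4]), array([28.3,  9.3]), -31.5) [0.6181 0.0563 0.1337] top 0.1385
thing 89 (array([ 586.6, -163.3]), array([23.8, 11.6]), 49.2) [ 0.5878 -0.1635  0.1316] top 0.1381
top plate (array([556., -43.]), array([269.7, 196.4]), 82.4) 0.1023
thing 62 (array([614.9,  63.7]), array([24.9, 15.7]), -32.9) [0.6126 0.0613 0.1322] top 0.139
thing 59 (array([ 583.6, -160. ]), array([24.9, 10.9]), 63.6) [ 0.5831 -0.16    0.1328] top 0.1377
thing 331 (array([555.3, -42.6]), array([99.3, 16.7]), 82.4) [ 0.5541 -0.0429  0.1391] top 0.1429
thing 60 (array([492.4,  76.6]), array([25.3, 15.7]), 40.4) [0.4912 0.0775 0.133 ] top 0.1382
thing 52 (array([ 460.6, -145.1]), array([25.6, 12.7]), -30.1) [ 0.4614 -0.1438  0.134 ] top 0.1377
```

View pics/nuts.png

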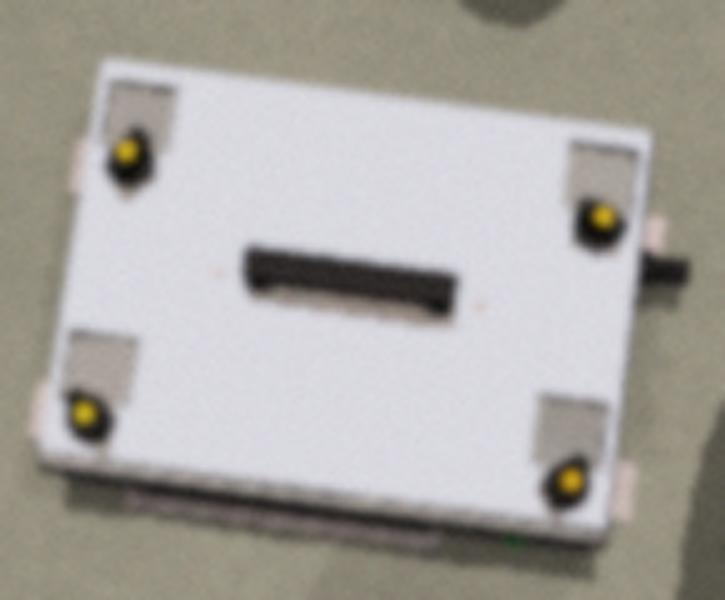

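Run:
```python
from m import *
N=dict(n1=(.4922,.0765),n2=(.6151,.0601),n3=(.5854,-.1619),n4=(.4625,-.1455))
W={n:[cloud(np.load(n+"0.npy",allow_pickle=True).item()),cloud(cam(n))] for n in("scene","top")}
for k,p in N.items():
    for n in W:
        for w in W[n]:
            m=(np.hypot(w[...,0]-p[0],w[...,1]-p[1])<.022)&(w[...,2]>.127)&(w[...,2]<.145)
            P=w[m][:,:2]; C=np.cov(P.T); e,v=np.linalg.eigh(C); print(k,n,len(P),P.mean(0).round(4),"ang",np.degrees(np.arctan2(v[1,1],v[0,1])).round(1)%180,np.sqrt(e*12).round(4),rect(P)[1:])
```

```text
n1 scene 60 [0.4938 0.0741] ang 30.80000000000001 [0.0102 0.026 ] (array([24.9, 11. ]), 33.1)
n1 scene 59 [0.4937 0.0742] ang 33.19999999999999 [0.0112 0.0252] (array([25.2, 11.6]), 33.8)
n1 top 52 [0.4905 0.0776] ang 34.599999999999994 [0.01  0.027] (array([26. ,  9.7]), 34.6)
n1 top 51 [0.4911 0.0779] ang 33.19999999999999 [0.0103 0.026 ] (array([25.4, 10. ]), 33.8)
n2 scene 55 [0.6174 0.0567] ang 146.3 [0.0101 0.0272] (array([26.5,  9. ]), -32.9)
n2 scene 55 [0.6172 0.0568] ang 146.4 [0.01   0.0283] (array([26.4,  9.4]), -30.8)
n2 top 51 [0.6129 0.0616] ang 144.5 [0.0103 0.0255] (array([24.4, 10.4]), -35.1)
n2 top 50 [0.6133 0.0611] ang 142.2 [0.0106 0.0246] (array([23.9,  9.9]), -37.4)
n3 scene 67 [ 0.5872 -0.1632] ang 55.1 [0.0096 0.0237] (array([23.5, 10.9]), 52.6)
n3 scene 69 [ 0.5872 -0.1637] ang 58.0 [0.0102 0.0237] (array([23.7, 11.8]), 57.1)
n3 top 52 [ 0.5833 -0.1604] ang 54.6 [0.01   0.0256] (array([25.1,  9.7]), 55.9)
n3 top 51 [ 0.5834 -0.1602] ang 57.2 [0.0102 0.0254] (array([25., 10.]), 57.0)
n4 scene 53 [ 0.4656 -0.1458] ang 150.2 [0.0103 0.0269] (array([26.7,  9.2]), -25.7)
n4 scene 51 [ 0.4654 -0.1458] ang 148.9 [0.01   0.0273] (array([25.5,  9.1]), -26.6)
n4 top 47 [ 0.4619 -0.1441] ang 145.9 [0.0099 0.0243] (array([25.4, 10. ]), -28.1)
n4 top 49 [ 0.4618 -0.144 ] ang 147.7 [0.0101 0.0246] (array([25.4, 10. ]), -27.9)
```

Call:
step_arm --increments '[{"linear":[3.18,1.53,0],"turn":[0,0,0]},{"linear":[3.18,1.53,0],"turn":[0,0,0]},{"linear":[3.18,1.53,0],"turn":[0,0,0]},{"linear":[0,0,0],"turn":[0,0,-7]},{"linear":[0,0,0],"turn":[0,0,-7]}]'

```text
t: 33.07
ee_pos: [0.5869, -0.1562, 0.4051]
eef_rot: [-2.082, -2.352, -0.002]
contact_force: [-0.2, -0.5, -0.4]
finger_gap: 0.0398
grip_force: 0.0
```

Call:
step_arm --increments '[{"linear":[0,0,0],"turn":[0,0,-7]},{"linear":[0,0,0],"turn":[0,0,-7]},{"linear":[0,0,0],"turn":[0,0,-7]},{"linear":[0,0,0],"turn":[0,0,-7]},{"linear":[0,0,0],"turn":[0,0,-7]}]'

```text
t: 33.48
ee_pos: [0.586, -0.1586, 0.4054]
eef_rot: [1.282, 2.868, 0.001]
contact_force: [0.5, -0.3, -0.0]
finger_gap: 0.0398
grip_force: 0.0
```

Call:
step_arm --increments '[{"linear":[0,0,0],"turn":[0,0,-7]},{"linear":[0,0,0],"turn":[0,0,-7]},{"linear":[0,0,0],"turn":[0,0,-7]},{"linear":[0,0,0],"turn":[0,0,-7]},{"linear":[0,0,0],"turn":[0,0,-7]}]'

```text
t: 33.9
ee_pos: [0.586, -0.1586, 0.4054]
eef_rot: [0.36, 3.121, 0.0]
contact_force: [-0.5, 0.2, -0.2]
finger_gap: 0.0401
grip_force: 0.0
```

Call:
step_arm --increments '[{"linear":[0,0,0],"turn":[0,0,-7]},{"linear":[0,0,0],"turn":[0,0,-7]},{"linear":[0,0,0],"turn":[0,0,-7]},{"linear":[0,0,0],"turn":[0,0,-7]},{"linear":[0,0,0],"turn":[0,0,-7]}]'

```text
t: 34.32
ee_pos: [0.586, -0.1586, 0.4054]
eef_rot: [-0.595, 3.084, 0.0]
contact_force: [-0.4, 0.0, 0.3]
finger_gap: 0.04
grip_force: 0.0
```

Call:
step_arm --increments '[{"linear":[0,0,0],"turn":[0,0,-7]},{"linear":[0,0,0],"turn":[0,0,-7]},{"linear":[0,0,0],"turn":[0,0,-7]},{"linear":[0,0,0],"turn":[0,0,-7]},{"linear":[0,0,0],"turn":[0,0,0]}]'

```text
t: 34.73
ee_pos: [0.586, -0.1589, 0.4052]
eef_rot: [-1.323, 2.849, 0.001]
contact_force: [-0.3, -0.2, -0.0]
finger_gap: 0.0399
grip_force: 0.0
```

```bash
python3 plan.py .5854 -.1619 .292 143.5
```

```text
{'t': np.float64(34.7333), 'joints': array([ 0.5924,  0.8724, -0.888 ,  1.3423,  0.6788,  1.2396,  2.1073]), 'ee_pos': array([ 0.586 , -0.1589,  0.4052]), 'eef_rot': array([-1.3233e+00,  2.8490e+00,  7.0000e-04]), 'contact_force': array([-0.2568, -0.161 , -0.0225]), 'wrist_torque': array([-0.0278,  0.0021,  0.0214]), 'finger_gap': np.float64(0.0399), 'grip_force': np.float64(0.0)}
[[-0.645 -0.764  0.   ]
 [-0.764  0.645  0.001]
 [-0.     0.    -1.   ]]
yaw_y now 139.83 lin(now) [ 0.27 -0.15 11.32] turn [ 0.02  0.02 -3.67] lin(after turn) [ 0.28 -0.13 11.32]
```

Call:
step_arm --increments '[{"linear":[0.27,-0.15,2],"turn":[0,0,-6]},{"linear":[0,0,3],"turn":[0,0,0]},{"linear":[0,0,2],"turn":[0,0,0]},{"linear":[0,0,1],"turn":[0,0,0]},{"linear":[0,0,1],"turn":[0,0,0]}]'

```text
t: 35.15
ee_pos: [0.5854, -0.1624, 0.3147]
eef_rot: [1.457, -2.783, -0.0]
contact_force: [0.4, 0.0, 0.7]
finger_gap: 0.0402
grip_force: 0.0
```

Call:
step_arm --increments '[{"linear":[0,0,1],"turn":[0,0,0]},{"linear":[0,0,0.8],"turn":[0,0,0]},{"linear":[0,0,0.5],"turn":[0,0,0]},{"linear":[0,0,0],"turn":[0,0,0]},{"linear":[0,0,0],"turn":[0,0,0]}]'

```text
t: 35.57
ee_pos: [0.5853, -0.163, 0.2923]
eef_rot: [-1.459, 2.782, -0.0]
contact_force: [-0.4, -0.4, 0.1]
finger_gap: 0.0402
grip_force: 0.0
```

```bash
python3 plan.py .5854 -.1619 .292 146
```

```text
{'t': np.float64(35.5667), 'joints': array([ 0.5895,  1.0107, -0.838 ,  1.471 ,  0.8222,  1.0342,  2.0901]), 'ee_pos': array([ 0.5853, -0.163 ,  0.2923]), 'eef_rot': array([-1.4590e+00,  2.7819e+00, -1.0000e-04]), 'contact_force': array([-0.4117, -0.4261,  0.1393]), 'wrist_torque': array([ 0.0143, -0.0019,  0.0124]), 'finger_gap': np.float64(0.0402), 'grip_force': np.float64(0.0)}
[[-0.569 -0.823  0.   ]
 [-0.823  0.569  0.   ]
 [-0.    -0.    -1.   ]]
yaw_y now 145.35 lin(now) [-0.1   0.06  0.03] turn [-0.01  0.01 -0.65] lin(after turn) [-0.1   0.06  0.03]
```

Call:
step_arm --increments '[{"linear":[-0.1,0.06,0],"turn":[0,0,-0.6]},{"linear":[0,0,0],"turn":[0,0,0]},{"linear":[0,0,0],"turn":[0,0,0]},{"linear":[0,0,0],"turn":[0,0,0]},{"linear":[0,0,0],"turn":[0,0,0]}]' --jaw 0

```text
t: 35.98
ee_pos: [0.5852, -0.1616, 0.2925]
eef_rot: [-1.474, 2.774, 0.001]
contact_force: [-3.6, 2.8, 6.1]
finger_gap: 0.0085
grip_force: 60.7
```

Call:
step_arm --increments '[{"linear":[0,0,0],"turn":[0,0,0]},{"linear":[0,0,0],"turn":[0,0,0]},{"linear":[0,0,0],"turn":[0,0,0]}]'

```text
t: 36.23
ee_pos: [0.5852, -0.1616, 0.2925]
eef_rot: [-1.474, 2.774, 0.001]
contact_force: [-4.5, 1.7, 6.0]
finger_gap: 0.009
grip_force: 60.7
```

```bash
python3 plan.py .5854 -.1619 .292 146
```

```text
{'t': np.float64(36.2333), 'joints': array([ 0.5885,  1.0106, -0.8406,  1.4726,  0.8235,  1.0353,  2.097 ]), 'ee_pos': array([ 0.5852, -0.1616,  0.2925]), 'eef_rot': array([-1.4742e+00,  2.7741e+00,  7.0000e-04]), 'contact_force': array([-4.5043,  1.6527,  6.035 ]), 'wrist_torque': array([ 0.4424,  0.8755, -0.0263]), 'finger_gap': np.float64(0.009), 'grip_force': np.float64(60.6711)}
[[-0.56  -0.829 -0.   ]
 [-0.829  0.56   0.   ]
 [-0.     0.    -1.   ]]
yaw_y now 145.97 lin(now) [ 0.02 -0.03  0.05] turn [ 0.02  0.02 -0.03] lin(after turn) [ 0.02 -0.03  0.05]
```

Call:
step_arm --increments '[{"linear":[0,0,0.016],"turn":[0,0,5]},{"linear":[0,0,0.016],"turn":[0,0,7]},{"linear":[0,0,0.016],"turn":[0,0,7]},{"linear":[0,0,0.016],"turn":[0,0,7]},{"linear":[0,0,0.016],"turn":[0,0,7]}]'

```text
t: 36.65
ee_pos: [0.5853, -0.1618, 0.2918]
eef_rot: [-0.616, 3.08, -0.0]
contact_force: [-2.6, 0.7, 5.4]
finger_gap: 0.0084
grip_force: 60.7
```

Call:
step_arm --increments '[{"linear":[0,0,0.016],"turn":[0,0,7]},{"linear":[0,0,0.016],"turn":[0,0,7]},{"linear":[0,0,0.016],"turn":[0,0,7]},{"linear":[0,0,0.016],"turn":[0,0,7]},{"linear":[0,0,0.016],"turn":[0,0,7]}]'

```text
t: 37.07
ee_pos: [0.5853, -0.162, 0.291]
eef_rot: [0.339, 3.123, -0.001]
contact_force: [-3.4, -0.8, 6.6]
finger_gap: 0.0084
grip_force: 60.7
```

```bash
python3 plan.py .5854 -.1619 .2905 146
```

```text
{'t': np.float64(37.0667), 'joints': array([ 0.4726,  0.9425, -0.5498,  1.4778,  0.5778,  0.8861,  1.0906]), 'ee_pos': array([ 0.5853, -0.162 ,  0.291 ]), 'eef_rot': array([ 3.3890e-01,  3.1229e+00, -5.0000e-04]), 'contact_force': array([-3.4171, -0.7765,  6.6311]), 'wrist_torque': array([-0.2355,  0.7842,  0.0381]), 'finger_gap': np.float64(0.0084), 'grip_force': np.float64(60.6814)}
[[-0.977  0.215  0.   ]
 [ 0.215  0.977 -0.   ]
 [-0.    -0.    -1.   ]]
yaw_y now 77.61 lin(now) [-0.01  0.01  0.05] turn [-3.000e-02  1.000e-02 -6.839e+01] lin(after turn) [-0.01 -0.01  0.05]
```

Call:
step_arm --increments '[{"linear":[0,0,0.016],"turn":[0,0,7]},{"linear":[0,0,0.016],"turn":[0,0,7]},{"linear":[0,0,0.016],"turn":[0,0,7]},{"linear":[0,0,0.016],"turn":[0,0,7]},{"linear":[0,0,0.016],"turn":[0,0,7]}]'

```text
t: 37.48
ee_pos: [0.5851, -0.1622, 0.2902]
eef_rot: [1.263, 2.876, -0.001]
contact_force: [-4.8, -1.9, 7.1]
finger_gap: 0.0085
grip_force: 60.9
```

Call:
step_arm --increments '[{"linear":[0,0,0.016],"turn":[0,0,7]},{"linear":[0,0,0.016],"turn":[0,0,7]},{"linear":[0,0,0.016],"turn":[0,0,7]},{"linear":[0,0,0.016],"turn":[0,0,7]},{"linear":[0,0,0.016],"turn":[0,0,7]}]'

```text
t: 37.9
ee_pos: [0.5849, -0.1623, 0.2894]
eef_rot: [-2.069, -2.364, 0.002]
contact_force: [-7.7, -2.2, 9.4]
finger_gap: 0.0086
grip_force: 61.2
```

Call:
step_arm --increments '[{"linear":[0,0,0.016],"turn":[0,0,7]},{"linear":[0,0,0.016],"turn":[0,0,7]},{"linear":[0,0,0.016],"turn":[0,0,7]},{"linear":[0,0,0.016],"turn":[0,0,7]},{"linear":[0,0,0.016],"turn":[0,0,7]}]'

```text
t: 38.32
ee_pos: [0.5848, -0.1623, 0.2886]
eef_rot: [-2.684, -1.632, 0.002]
contact_force: [-9.1, -1.2, 12.0]
finger_gap: 0.0085
grip_force: 61.4
```

Call:
step_arm --increments '[{"linear":[0,0,0.016],"turn":[0,0,7]},{"linear":[0,0,0.016],"turn":[0,0,5]},{"linear":[0,0,0],"turn":[0,0,0]}]'

```text
t: 38.57
ee_pos: [0.5848, -0.1621, 0.2885]
eef_rot: [2.838, 1.345, -0.003]
contact_force: [-9.5, -3.4, 15.2]
finger_gap: 0.0086
grip_force: 91.2
```

```bash
python3 plan.py .5854 -.1619 .2885 -52.6
```

```text
{'t': np.float64(38.5667), 'joints': array([ 0.2121,  0.9015,  0.011 ,  1.4903, -0.0106,  0.7509, -0.4588]), 'ee_pos': array([ 0.5848, -0.1621,  0.2885]), 'eef_rot': array([ 2.8383e+00,  1.3455e+00, -2.6000e-03]), 'contact_force': array([-9.5229, -3.3739, 15.2327]), 'wrist_torque': array([-0.5482,  2.1346,  1.9333]), 'finger_gap': np.float64(0.0086), 'grip_force': np.float64(91.2073)}
[[ 0.633  0.774 -0.001]
 [ 0.774 -0.633 -0.001]
 [-0.002 -0.    -1.   ]]
yaw_y now -39.27 lin(now) [0.05 0.03 0.  ] turn [-0.    0.1  13.33] lin(after turn) [0.05 0.02 0.  ]
```

Call:
step_arm --increments '[{"linear":[0,0,0],"turn":[0,0,-1]},{"linear":[0,0,0],"turn":[0,0,0]},{"linear":[0,0,0],"turn":[0,0,0]},{"linear":[0,0,0],"turn":[0,0,0]},{"linear":[0,0,-0.5],"turn":[0,0,0]}]' --jaw 4

```text
t: 38.98
ee_pos: [0.5852, -0.1619, 0.2921]
eef_rot: [-2.823, -1.376, 0.001]
contact_force: [-1.2, -0.3, -0.2]
finger_gap: 0.0399
grip_force: 0.0
```

Call:
step_arm --increments '[{"linear":[0,0,-2],"turn":[0,0,0]},{"linear":[0,0,-3],"turn":[0,0,0]},{"linear":[0,0,-3],"turn":[0,0,0]},{"linear":[0,0,-3],"turn":[0,0,0]},{"linear":[0,0,0],"turn":[0,0,0]}]'

```text
t: 39.4
ee_pos: [0.5857, -0.1621, 0.4084]
eef_rot: [2.82, 1.374, 0.009]
contact_force: [0.7, 0.4, 1.0]
finger_gap: 0.04
grip_force: 0.0
```

Call:
step_arm --increments '[{"linear":[1.58,-2.78,0],"turn":[0,0,0]},{"linear":[1.58,-2.78,0],"turn":[0,0,0]},{"linear":[1.58,-2.78,0],"turn":[0,0,0]},{"linear":[1.58,-2.78,0],"turn":[0,0,0]},{"linear":[1.58,-2.78,0],"turn":[0,0,0]}]'

```text
t: 39.82
ee_pos: [0.5237, -0.0128, 0.4031]
eef_rot: [-2.824, -1.376, -0.001]
contact_force: [0.7, 0.9, -1.5]
finger_gap: 0.0404
grip_force: 0.0
```

Call:
step_arm --increments '[{"linear":[1.58,-2.78,0],"turn":[0,0,0]},{"linear":[1.58,-2.78,0],"turn":[0,0,0]},{"linear":[1.55,-2.78,0],"turn":[0,0,0]},{"linear":[0,0,0],"turn":[0,0,-7]},{"linear":[0,0,0],"turn":[0,0,-7]}]'

```text
t: 40.23
ee_pos: [0.4872, 0.0765, 0.4032]
eef_rot: [-2.628, -1.721, -0.001]
contact_force: [0.1, -0.2, 0.5]
finger_gap: 0.04
grip_force: 0.0
```

Call:
step_arm --increments '[{"linear":[0,0,0],"turn":[0,0,-7]},{"linear":[0,0,0],"turn":[0,0,-7]},{"linear":[0,0,0],"turn":[0,0,-7]},{"linear":[0,0,0],"turn":[0,0,-7]},{"linear":[0,0,0],"turn":[0,0,-7]}]'

```text
t: 40.65
ee_pos: [0.4878, 0.0744, 0.4031]
eef_rot: [1.992, 2.429, 0.001]
contact_force: [0.6, 0.7, 0.0]
finger_gap: 0.0402
grip_force: 0.0
```

Call:
step_arm --increments '[{"linear":[0,0,0],"turn":[0,0,-7]},{"linear":[0,0,0],"turn":[0,0,-7]},{"linear":[0,0,0],"turn":[0,0,-7]},{"linear":[0,0,0],"turn":[0,0,-7]},{"linear":[0,0,0],"turn":[0,0,-7]}]'

```text
t: 41.07
ee_pos: [0.4878, 0.0744, 0.4031]
eef_rot: [1.169, 2.915, 0.0]
contact_force: [-0.5, 0.7, -0.1]
finger_gap: 0.0397
grip_force: 0.0
```

Call:
step_arm --increments '[{"linear":[0,0,0],"turn":[0,0,-7]},{"linear":[0,0,0],"turn":[0,0,-7]},{"linear":[0,0,0],"turn":[0,0,-7]},{"linear":[0,0,0],"turn":[0,0,-7]},{"linear":[0,0,0],"turn":[0,0,-7]}]'

```text
t: 41.48
ee_pos: [0.4879, 0.0743, 0.4031]
eef_rot: [0.239, 3.132, -0.0]
contact_force: [-0.5, -0.3, 0.1]
finger_gap: 0.0404
grip_force: 0.0
```

Call:
step_arm --increments '[{"linear":[0,0,0],"turn":[0,0,-7]},{"linear":[0,0,0],"turn":[0,0,-7]},{"linear":[0,0,0],"turn":[0,0,-7]},{"linear":[0,0,0],"turn":[0,0,-7]},{"linear":[0,0,0],"turn":[0,0,-7]}]'

```text
t: 41.9
ee_pos: [0.4879, 0.0743, 0.403]
eef_rot: [-0.714, 3.059, -0.001]
contact_force: [-0.0, -0.0, -0.7]
finger_gap: 0.0399
grip_force: 0.0
```

```bash
python3 plan.py .4922 .0765 .2925 123
```

```text
{'t': np.float64(41.9), 'joints': array([ 0.2087,  0.6773, -0.7764,  1.7644,  0.575 ,  0.9412,  1.2205]), 'ee_pos': array([0.4879, 0.0743, 0.403 ]), 'eef_rot': array([-7.1410e-01,  3.0589e+00, -6.0000e-04]), 'contact_force': array([-0.0386, -0.0314, -0.7184]), 'wrist_torque': array([-0.012 , -0.0181,  0.0038]), 'finger_gap': np.float64(0.0399), 'grip_force': np.float64(0.0)}
[[-0.897 -0.443  0.001]
 [-0.443  0.897 -0.   ]
 [-0.    -0.    -1.   ]]
yaw_y now 116.28 lin(now) [-4.800e-01  1.000e-02  1.105e+01] turn [-0.03  0.02 -6.72] lin(after turn) [-0.48 -0.05 11.05]
```

Call:
step_arm --increments '[{"linear":[-0.48,0.01,2],"turn":[0,0,-6.7]},{"linear":[0,0,3],"turn":[0,0,0]},{"linear":[0,0,2],"turn":[0,0,0]},{"linear":[0,0,1],"turn":[0,0,0]},{"linear":[0,0,1],"turn":[0,0,0]}]'

```text
t: 42.32
ee_pos: [0.4922, 0.0766, 0.3123]
eef_rot: [0.883, -3.015, 0.0]
contact_force: [0.1, -0.9, 0.3]
finger_gap: 0.0399
grip_force: 0.0
```

Call:
step_arm --increments '[{"linear":[0,0,1],"turn":[0,0,0]},{"linear":[0,0,0.7],"turn":[0,0,0]},{"linear":[0,0,0.3],"turn":[0,0,0]},{"linear":[0,0,0],"turn":[0,0,0]},{"linear":[0,0,0],"turn":[0,0,0]}]'

```text
t: 42.73
ee_pos: [0.4922, 0.0767, 0.2931]
eef_rot: [-0.883, 3.014, -0.0]
contact_force: [-0.7, 0.8, 0.4]
finger_gap: 0.0398
grip_force: 0.0
```

```bash
python3 plan.py .4922 .0765 .2925 123
```

```text
{'t': np.float64(42.7333), 'joints': array([ 0.1377,  0.843 , -0.6658,  1.8792,  0.7921,  0.705 ,  1.1401]), 'ee_pos': array([0.4922, 0.0767, 0.2931]), 'eef_rot': array([-8.8340e-01,  3.0143e+00, -1.0000e-04]), 'contact_force': array([-0.6668,  0.7803,  0.3729]), 'wrist_torque': array([-0.024 , -0.0087,  0.0226]), 'finger_gap': np.float64(0.0398), 'grip_force': np.float64(0.0)}
[[-0.842 -0.54   0.001]
 [-0.54   0.842  0.   ]
 [-0.    -0.    -1.   ]]
yaw_y now 122.67 lin(now) [ 0.01 -0.02  0.06] turn [-0.01  0.03 -0.33] lin(after turn) [ 0.01 -0.02  0.06]
```

Call:
step_arm --increments '[{"linear":[0,0,0.05],"turn":[0,0,0]},{"linear":[0,0,0],"turn":[0,0,0]},{"linear":[0,0,0],"turn":[0,0,0]},{"linear":[0,0,0],"turn":[0,0,0]},{"linear":[0,0,0],"turn":[0,0,0]}]' --jaw 0

```text
t: 43.15
ee_pos: [0.4921, 0.0768, 0.2925]
eef_rot: [-0.884, 3.014, 0.0]
contact_force: [-1.8, 1.2, 6.4]
finger_gap: 0.0085
grip_force: 61.1
```

Call:
step_arm --increments '[{"linear":[0,0,0],"turn":[0,0,0]},{"linear":[0,0,0],"turn":[0,0,0]},{"linear":[0,0,0.016],"turn":[0,0,7]},{"linear":[0,0,0.016],"turn":[0,0,7]},{"linear":[0,0,0.016],"turn":[0,0,7]}]'

```text
t: 43.57
ee_pos: [0.4921, 0.0767, 0.2921]
eef_rot: [-0.31, 3.126, 0.0]
contact_force: [-3.0, 1.0, 5.6]
finger_gap: 0.0084
grip_force: 61.1
```

Call:
step_arm --increments '[{"linear":[0,0,0.016],"turn":[0,0,7]},{"linear":[0,0,0.016],"turn":[0,0,7]},{"linear":[0,0,0.016],"turn":[0,0,7]},{"linear":[0,0,0.016],"turn":[0,0,7]},{"linear":[0,0,0.016],"turn":[0,0,7]}]'

```text
t: 43.98
ee_pos: [0.4921, 0.0766, 0.2913]
eef_rot: [0.644, 3.074, -0.0]
contact_force: [-2.9, -0.6, 6.4]
finger_gap: 0.0086
grip_force: 61.1
```

Call:
step_arm --increments '[{"linear":[0,0,0.016],"turn":[0,0,7]},{"linear":[0,0,0.016],"turn":[0,0,7]},{"linear":[0,0,0.016],"turn":[0,0,7]},{"linear":[0,0,0.016],"turn":[0,0,7]},{"linear":[0,0,0.016],"turn":[0,0,7]}]'

```text
t: 44.4
ee_pos: [0.492, 0.0765, 0.2905]
eef_rot: [1.539, 2.738, -0.0]
contact_force: [-3.2, -0.9, 7.2]
finger_gap: 0.0086
grip_force: 61.3
```

Call:
step_arm --increments '[{"linear":[0,0,0.016],"turn":[0,0,7]},{"linear":[0,0,0.016],"turn":[0,0,7]},{"linear":[0,0,0.016],"turn":[0,0,7]},{"linear":[0,0,0.016],"turn":[0,0,7]},{"linear":[0,0,0.016],"turn":[0,0,7]}]'

```text
t: 44.82
ee_pos: [0.4919, 0.0765, 0.2897]
eef_rot: [-2.291, -2.149, 0.0]
contact_force: [-3.3, -1.5, 9.2]
finger_gap: 0.0085
grip_force: 61.5
```

Call:
step_arm --increments '[{"linear":[0,0,0.016],"turn":[0,0,7]},{"linear":[0,0,0.016],"turn":[0,0,7]},{"linear":[0,0,0.016],"turn":[0,0,7]},{"linear":[0,0,0.016],"turn":[0,0,5]},{"linear":[0,0,0],"turn":[0,0,0]}]'

```text
t: 45.23
ee_pos: [0.4918, 0.0766, 0.289]
eef_rot: [-2.716, -1.578, 0.001]
contact_force: [-3.8, -1.2, 11.0]
finger_gap: 0.0088
grip_force: 61.8
```

```bash
python3 plan.py .4922 .0765 .2885 123
```

```text
{'t': np.float64(45.2333), 'joints': array([-0.2462,  0.7811,  0.0495,  1.8955, -0.0771,  0.4674, -0.6602]), 'ee_pos': array([0.4918, 0.0766, 0.289 ]), 'eef_rot': array([-2.7164e+00, -1.5781e+00,  9.0000e-04]), 'contact_force': array([-3.7774, -1.2368, 10.9506]), 'wrist_torque': array([-0.3468,  0.9574, -0.0667]), 'finger_gap': np.float64(0.0088), 'grip_force': np.float64(61.8012)}
[[ 0.495  0.869 -0.001]
 [ 0.869 -0.495 -0.   ]
 [-0.    -0.    -1.   ]]
yaw_y now -29.69 lin(now) [0.01 0.04 0.05] turn [-4.0000e-02 -2.0000e-02 -1.5269e+02] lin(after turn) [-0.02 -0.03  0.05]
```

Call:
step_arm --increments '[{"linear":[0,0,0.01],"turn":[0,0,5]},{"linear":[0,0,0.01],"turn":[0,0,5]},{"linear":[0,0,0.01],"turn":[0,0,5]},{"linear":[0,0,0],"turn":[0,0,0]}]'

```text
t: 45.57
ee_pos: [0.4918, 0.0766, 0.2887]
eef_rot: [-2.899, -1.21, 0.001]
contact_force: [-4.4, -0.7, 12.1]
finger_gap: 0.0085
grip_force: 61.9
```

Call:
step_arm --increments '[{"linear":[0,0,0.007],"turn":[0,0,3]},{"linear":[0,0,0.007],"turn":[0,0,3]},{"linear":[0,0,0],"turn":[0,0,0]}]'

```text
t: 45.82
ee_pos: [0.4918, 0.0766, 0.2886]
eef_rot: [-2.957, -1.061, 0.001]
contact_force: [-5.2, -1.4, 11.7]
finger_gap: 0.0085
grip_force: 61.9
```

```bash
python3 plan.py .4922 .0765 .2885 123
```

```text
{'t': np.float64(45.8167), 'joints': array([-0.2959,  0.7876,  0.1406,  1.8974, -0.2207,  0.472 , -0.8811]), 'ee_pos': array([0.4918, 0.0766, 0.2886]), 'eef_rot': array([-2.9568e+00, -1.0605e+00,  9.0000e-04]), 'contact_force': array([-5.1984, -1.389 , 11.7032]), 'wrist_torque': array([-0.1746,  1.1331, -0.0421]), 'finger_gap': np.float64(0.0085), 'grip_force': np.float64(61.9184)}
[[ 0.772  0.636 -0.001]
 [ 0.636 -0.772  0.   ]
 [-0.    -0.001 -1.   ]]
yaw_y now -50.54 lin(now) [0.02 0.03 0.01] turn [-4.0000e-02 -4.0000e-02 -1.7354e+02] lin(after turn) [-0.03 -0.03  0.01]
```

Call:
step_arm --increments '[{"linear":[0,0,0.007],"turn":[0,0,3]},{"linear":[0,0,0.007],"turn":[0,0,3]},{"linear":[0,0,0],"turn":[0,0,0]}]'

```text
t: 46.07
ee_pos: [0.4918, 0.0766, 0.2885]
eef_rot: [-3.008, -0.904, 0.001]
contact_force: [-4.7, -0.9, 11.9]
finger_gap: 0.0084
grip_force: 62.0
```

Call:
step_arm --increments '[{"linear":[0,0,0.007],"turn":[0,0,3]},{"linear":[0,0,0],"turn":[0,0,0]}]'

```text
t: 46.23
ee_pos: [0.4918, 0.0766, 0.2884]
eef_rot: [-3.031, -0.826, 0.001]
contact_force: [-5.7, -0.4, 13.1]
finger_gap: 0.0086
grip_force: 62.0
```

```bash
python3 plan.py .4922 .0765 .2885 123
```

```text
{'t': np.float64(46.2333), 'joints': array([-0.3173,  0.7915,  0.18  ,  1.8983, -0.2822,  0.4769, -0.9767]), 'ee_pos': array([0.4918, 0.0766, 0.2884]), 'eef_rot': array([-3.0306e+00, -8.2570e-01,  9.0000e-04]), 'contact_force': array([-5.7471, -0.3814, 13.1115]), 'wrist_torque': array([-0.1348,  1.2126,  0.0042]), 'finger_gap': np.float64(0.0086), 'grip_force': np.float64(62.0351)}
[[ 0.862  0.507 -0.001]
 [ 0.507 -0.862  0.   ]
 [-0.    -0.001 -1.   ]]
yaw_y now -59.52 lin(now) [ 0.03  0.03 -0.01] turn [4.0000e-02 6.0000e-02 1.7748e+02] lin(after turn) [-0.03 -0.03 -0.01]
```

Call:
step_arm --increments '[{"linear":[0,0,0.007],"turn":[0,0,3]},{"linear":[0,0,0.007],"turn":[0,0,3]},{"linear":[0,0,0],"turn":[0,0,0]}]'

```text
t: 46.48
ee_pos: [0.4918, 0.0766, 0.2883]
eef_rot: [-3.07, -0.666, 0.001]
contact_force: [-5.2, -1.1, 13.2]
finger_gap: 0.0086
grip_force: 62.1
```

```bash
python3 plan.py .4922 .0765 .2885 123|tail -1; python3 -c "from h import *;print(ctrl.state()['wrist_torque'])"
```

```text
yaw_y now -65.53 lin(now) [ 0.03  0.03 -0.02] turn [4.0000e-02 6.0000e-02 1.7147e+02] lin(after turn) [-0.03 -0.03 -0.02]
[-0.1105601   1.26332518 -0.10208975]
```

Call:
step_arm --increments '[{"linear":[0,0,0.007],"turn":[0,0,3]},{"linear":[0,0,0.007],"turn":[0,0,2]},{"linear":[0,0,0],"turn":[0,0,0]}]'

```text
t: 46.73
ee_pos: [0.4918, 0.0766, 0.2882]
eef_rot: [-3.096, -0.533, 0.001]
contact_force: [-5.4, 0.2, 14.4]
finger_gap: 0.009
grip_force: 62.2
```

Call:
step_arm --increments '[{"linear":[0,0,0],"turn":[0,0,2]},{"linear":[0,0,0],"turn":[0,0,0]}]'

```text
t: 46.9
ee_pos: [0.4918, 0.0766, 0.2882]
eef_rot: [-3.104, -0.479, 0.001]
contact_force: [-5.6, -1.5, 13.2]
finger_gap: 0.0083
grip_force: 62.1
```

```bash
python3 plan.py .4922 .0765 .2885 123|tail -1; python3 -c "from h import *;print(ctrl.state()['wrist_torque'])"
```

```text
yaw_y now -72.45 lin(now) [ 0.03  0.02 -0.03] turn [3.0000e-02 6.0000e-02 1.6455e+02] lin(after turn) [-0.03 -0.03 -0.03]
[-0.08339386  1.19990184 -0.0628216 ]
```

Call:
step_arm --increments '[{"linear":[0,0,0],"turn":[0,0,2]},{"linear":[0,0,0],"turn":[0,0,2]},{"linear":[0,0,0],"turn":[0,0,0]}]'

```text
t: 47.15
ee_pos: [0.4918, 0.0767, 0.2881]
eef_rot: [-3.119, -0.371, 0.001]
contact_force: [-5.3, -0.3, 12.2]
finger_gap: 0.0086
grip_force: 62.2
```

Call:
step_arm --increments '[{"linear":[0,0,0],"turn":[0,0,2]},{"linear":[0,0,0],"turn":[0,0,0]}]'

```text
t: 47.32
ee_pos: [0.4918, 0.0767, 0.2882]
eef_rot: [-3.125, -0.318, 0.001]
contact_force: [-5.3, -1.6, 12.3]
finger_gap: 0.0084
grip_force: 64.1
```

```bash
python3 plan.py .4922 .0765 .2885 123|tail -1; python3 -c "from h import *;print(ctrl.state()['wrist_torque'])"
```

```text
yaw_y now -78.38 lin(now) [ 0.03  0.03 -0.03] turn [4.0000e-02 5.0000e-02 1.5862e+02] lin(after turn) [-0.02 -0.04 -0.03]
[-0.21997641  1.1126007   0.81938575]
```

Call:
step_arm --increments '[{"linear":[0,0,0],"turn":[0,0,1.5]},{"linear":[0,0,0],"turn":[0,0,0]}]'

```text
t: 47.48
ee_pos: [0.4918, 0.0767, 0.2882]
eef_rot: [-3.129, -0.278, 0.001]
contact_force: [-5.6, -1.5, 13.0]
finger_gap: 0.0087
grip_force: 68.4
```

Call:
step_arm --increments '[{"linear":[0,0,0],"turn":[0,0,-1]},{"linear":[0,0,0],"turn":[0,0,0]},{"linear":[0,0,0],"turn":[0,0,0]},{"linear":[0,0,0],"turn":[0,0,0]},{"linear":[0,0,-0.5],"turn":[0,0,0]}]' --jaw 4

```text
t: 47.9
ee_pos: [0.492, 0.0766, 0.2923]
eef_rot: [-3.127, -0.305, 0.002]
contact_force: [-0.0, -0.6, -0.2]
finger_gap: 0.04
grip_force: 0.0
```

Call:
step_arm --increments '[{"linear":[0,0,-2],"turn":[0,0,0]},{"linear":[0,0,-3],"turn":[0,0,0]},{"linear":[0,0,-3],"turn":[0,0,0]},{"linear":[0,0,-3],"turn":[0,0,0]},{"linear":[0,0,0],"turn":[0,0,-7]}]'

```text
t: 48.32
ee_pos: [0.4924, 0.0765, 0.4075]
eef_rot: [3.103, 0.491, 0.01]
contact_force: [0.5, -0.1, 0.2]
finger_gap: 0.0398
grip_force: 0.0
```

```bash
python3 plan.py .6151 .0601 .2925 55
```

```text
{'t': np.float64(48.3167), 'joints': array([-0.4196,  0.6162,  0.3589,  1.7633, -0.2848,  0.8071, -1.1808]), 'ee_pos': array([0.4924, 0.0765, 0.4075]), 'eef_rot': array([3.1027, 0.4912, 0.0095]), 'contact_force': array([ 0.5159, -0.0924,  0.1841]), 'wrist_torque': array([ 0.0192, -0.0567, -0.0251]), 'finger_gap': np.float64(0.0398), 'grip_force': np.float64(0.0)}
[[ 0.951  0.309  0.006]
 [ 0.309 -0.951  0.001]
 [ 0.006  0.001 -1.   ]]
yaw_y now -72.01 lin(now) [11.09  5.33 11.58] turn [ 4.2000e-01 -1.1000e-01 -1.2701e+02] lin(after turn) [-10.99   5.69  11.5 ]
```

Call:
step_arm --increments '[{"linear":[2.77,1.33,0],"turn":[0,0,0]},{"linear":[2.77,1.33,0],"turn":[0,0,0]},{"linear":[2.77,1.33,0],"turn":[0,0,0]},{"linear":[2.77,1.33,0],"turn":[0,0,0]},{"linear":[0,0,0],"turn":[0,0,-7]}]'

```text
t: 48.73
ee_pos: [0.6173, 0.0598, 0.4022]
eef_rot: [3.066, 0.679, 0.002]
contact_force: [-2.2, -0.3, -0.6]
finger_gap: 0.0399
grip_force: 0.0
```

Call:
step_arm --increments '[{"linear":[0,0,0],"turn":[0,0,-7]},{"linear":[0,0,0],"turn":[0,0,-7]},{"linear":[0,0,0],"turn":[0,0,-7]},{"linear":[0,0,0],"turn":[0,0,-7]},{"linear":[0,0,0],"turn":[0,0,-7]}]'

```text
t: 49.15
ee_pos: [0.6139, 0.0606, 0.4031]
eef_rot: [2.714, 1.583, -0.0]
contact_force: [0.7, -0.7, -1.2]
finger_gap: 0.0396
grip_force: 0.0
```

Call:
step_arm --increments '[{"linear":[0,0,0],"turn":[0,0,-7]},{"linear":[0,0,0],"turn":[0,0,-7]},{"linear":[0,0,0],"turn":[0,0,-7]},{"linear":[0,0,0],"turn":[0,0,-7]},{"linear":[0,0,0],"turn":[0,0,-7]}]'

```text
t: 49.57
ee_pos: [0.6139, 0.0606, 0.4031]
eef_rot: [2.112, 2.325, -0.0]
contact_force: [-0.4, 0.7, -0.7]
finger_gap: 0.0399
grip_force: 0.0
```

Call:
step_arm --increments '[{"linear":[0,0,0],"turn":[0,0,-7]},{"linear":[0,0,0],"turn":[0,0,-7]},{"linear":[0,0,0],"turn":[0,0,-7]},{"linear":[0,0,0],"turn":[0,0,-7]},{"linear":[0,0,0],"turn":[0,0,-7]}]'

```text
t: 49.98
ee_pos: [0.6139, 0.0605, 0.4031]
eef_rot: [1.316, 2.853, -0.001]
contact_force: [0.2, -0.6, 0.4]
finger_gap: 0.0401
grip_force: 0.0
```

Call:
step_arm --increments '[{"linear":[0,0,0],"turn":[0,0,-7]},{"linear":[0,0,0],"turn":[0,0,0]},{"linear":[0,0,0],"turn":[0,0,0]}]'

```text
t: 50.23
ee_pos: [0.6139, 0.0604, 0.4029]
eef_rot: [-1.153, -2.922, 0.0]
contact_force: [0.2, 0.6, -0.1]
finger_gap: 0.0398
grip_force: 0.0
```

```bash
python3 plan.py .6151 .0601 .2925 55
```

```text
{'t': np.float64(50.2333), 'joints': array([-0.0378,  0.7829, -0.2465,  1.3154,  0.1978,  1.0673,  0.5082]), 'ee_pos': array([0.6139, 0.0604, 0.4029]), 'eef_rot': array([-1.1534e+00, -2.9221e+00,  3.0000e-04]), 'contact_force': array([ 0.2328,  0.5655, -0.0659]), 'wrist_torque': array([-0.0442, -0.0155,  0.0215]), 'finger_gap': np.float64(0.0398), 'grip_force': np.float64(0.0)}
[[-0.73   0.683 -0.   ]
 [ 0.683  0.73  -0.   ]
 [ 0.    -0.    -1.   ]]
yaw_y now 46.92 lin(now) [-0.11  0.06 11.04] turn [-0.01 -0.   -8.08] lin(after turn) [-0.11  0.04 11.04]
```

Call:
step_arm --increments '[{"linear":[-0.11,0.06,2],"turn":[0,0,-4]},{"linear":[0,0,3],"turn":[0,0,-4]},{"linear":[0,0,2],"turn":[0,0,0]},{"linear":[0,0,1],"turn":[0,0,0]},{"linear":[0,0,1],"turn":[0,0,0]}]'

```text
t: 50.65
ee_pos: [0.6152, 0.0604, 0.3122]
eef_rot: [-0.946, -2.996, 0.001]
contact_force: [0.4, 0.7, 1.0]
finger_gap: 0.0398
grip_force: 0.0
```

Call:
step_arm --increments '[{"linear":[0,0,1],"turn":[0,0,0]},{"linear":[0,0,0.7],"turn":[0,0,0]},{"linear":[0,0,0.3],"turn":[0,0,0]},{"linear":[0,0,0],"turn":[0,0,0]},{"linear":[0,0,0],"turn":[0,0,0]}]'

```text
t: 51.07
ee_pos: [0.6153, 0.0604, 0.2932]
eef_rot: [0.941, 2.997, 0.0]
contact_force: [0.8, -0.7, 0.7]
finger_gap: 0.0404
grip_force: 0.0
```

```bash
python3 plan.py .6151 .0601 .2925 55|tail -1
```

```text
yaw_y now 55.15 lin(now) [ 0.   -0.03  0.07] turn [0.03 0.02 0.15] lin(after turn) [-0.   -0.03  0.07]
```

Call:
step_arm --increments '[{"linear":[0,-0.03,0.05],"turn":[0,0,0]},{"linear":[0,0,0],"turn":[0,0,0]},{"linear":[0,0,0],"turn":[0,0,0]},{"linear":[0,0,0],"turn":[0,0,0]},{"linear":[0,0,0],"turn":[0,0,0]}]' --jaw 0

```text
t: 51.48
ee_pos: [0.615, 0.06, 0.2926]
eef_rot: [0.941, 2.997, 0.0]
contact_force: [-1.3, -1.2, 6.7]
finger_gap: 0.0087
grip_force: 60.9
```

Call:
step_arm --increments '[{"linear":[0,0,0],"turn":[0,0,0]},{"linear":[0,0,0],"turn":[0,0,0]},{"linear":[0,0,0.016],"turn":[0,0,7]},{"linear":[0,0,0.016],"turn":[0,0,7]},{"linear":[0,0,0.016],"turn":[0,0,7]}]'

```text
t: 51.9
ee_pos: [0.615, 0.0599, 0.2922]
eef_rot: [1.479, 2.771, 0.0]
contact_force: [-3.8, -1.5, 7.3]
finger_gap: 0.0081
grip_force: 60.9
```

Call:
step_arm --increments '[{"linear":[0,0,0.016],"turn":[0,0,7]},{"linear":[0,0,0.016],"turn":[0,0,7]},{"linear":[0,0,0.016],"turn":[0,0,7]},{"linear":[0,0,0.016],"turn":[0,0,7]},{"linear":[0,0,0.016],"turn":[0,0,7]}]'

```text
t: 52.32
ee_pos: [0.6149, 0.0599, 0.2914]
eef_rot: [2.244, 2.198, -0.0]
contact_force: [-4.6, -2.2, 7.6]
finger_gap: 0.0085
grip_force: 61.0
```

Call:
step_arm --increments '[{"linear":[0,0,0.016],"turn":[0,0,7]},{"linear":[0,0,0.016],"turn":[0,0,7]},{"linear":[0,0,0.016],"turn":[0,0,7]},{"linear":[0,0,0.016],"turn":[0,0,7]},{"linear":[0,0,0.016],"turn":[0,0,7]}]'

```text
t: 52.73
ee_pos: [0.6148, 0.0599, 0.2906]
eef_rot: [-2.801, -1.422, 0.001]
contact_force: [-5.9, -2.6, 8.1]
finger_gap: 0.0082
grip_force: 61.1
```

```bash
python3 plan.py .6151 .0601 .2885 55
```

```text
{'t': np.float64(52.7333), 'joints': array([-0.2357,  0.9235,  0.188 ,  1.448 , -0.2112,  0.7905, -0.6032]), 'ee_pos': array([0.6148, 0.0599, 0.2906]), 'eef_rot': array([-2.8013e+00, -1.4217e+00,  9.0000e-04]), 'contact_force': array([-5.8915, -2.6014,  8.1231]), 'wrist_torque': array([-0.5602,  1.3212,  0.0567]), 'finger_gap': np.float64(0.0082), 'grip_force': np.float64(61.1381)}
[[ 0.59   0.807 -0.001]
 [ 0.807 -0.59  -0.   ]
 [-0.    -0.    -1.   ]]
yaw_y now -36.18 lin(now) [0.04 0.01 0.21] turn [-4.000e-02  0.000e+00 -9.118e+01] lin(after turn) [-0.01  0.04  0.21]
```

Call:
step_arm --increments '[{"linear":[0,0,0.016],"turn":[0,0,7]},{"linear":[0,0,0.016],"turn":[0,0,7]},{"linear":[0,0,0.016],"turn":[0,0,7]},{"linear":[0,0,0.016],"turn":[0,0,7]},{"linear":[0,0,0.016],"turn":[0,0,7]}]'

```text
t: 53.15
ee_pos: [0.6147, 0.06, 0.2897]
eef_rot: [-3.099, -0.514, 0.001]
contact_force: [-7.2, -0.8, 8.7]
finger_gap: 0.0084
grip_force: 61.3
```

Call:
step_arm --increments '[{"linear":[0,0,0.016],"turn":[0,0,7]},{"linear":[0,0,0.016],"turn":[0,0,7]},{"linear":[0,0,0.016],"turn":[0,0,7]},{"linear":[0,0,0.016],"turn":[0,0,7]},{"linear":[0,0,0.016],"turn":[0,0,7]}]'

```text
t: 53.57
ee_pos: [0.6147, 0.0601, 0.2889]
eef_rot: [-3.11, 0.442, 0.002]
contact_force: [-7.5, 0.0, 9.0]
finger_gap: 0.0083
grip_force: 61.4
```

Call:
step_arm --increments '[{"linear":[0,0,0.01],"turn":[0,0,5]},{"linear":[0,0,0.01],"turn":[0,0,5]},{"linear":[0,0,0],"turn":[0,0,0]}]'

```text
t: 53.82
ee_pos: [0.6147, 0.0602, 0.2887]
eef_rot: [3.06, -0.711, -0.002]
contact_force: [-6.6, -0.6, 11.9]
finger_gap: 0.0088
grip_force: 61.7
```

Call:
step_arm --increments '[{"linear":[0,0,0.007],"turn":[0,0,3]},{"linear":[0,0,0],"turn":[0,0,0]}]'

```text
t: 53.98
ee_pos: [0.6147, 0.0602, 0.2886]
eef_rot: [-3.041, 0.787, 0.002]
contact_force: [-6.9, 0.1, 11.2]
finger_gap: 0.0082
grip_force: 61.6
```

```bash
python3 plan.py .6151 .0601 .2885 55
```

```text
{'t': np.float64(53.9833), 'joints': array([-0.4053,  0.9932,  0.5843,  1.4557, -0.6386,  0.8884, -1.6975]), 'ee_pos': array([0.6147, 0.0602, 0.2886]), 'eef_rot': array([-3.0413e+00,  7.8670e-01,  1.6000e-03]), 'contact_force': array([-6.8789,  0.0964, 11.2465]), 'wrist_torque': array([ 0.0027,  1.5193, -0.0713]), 'finger_gap': np.float64(0.0082), 'grip_force': np.float64(61.5848)}
[[ 0.875 -0.485 -0.001]
 [-0.485 -0.875  0.   ]
 [-0.001  0.    -1.   ]]
yaw_y now -119.01 lin(now) [ 0.04 -0.01  0.01] turn [-9.0000e-02  1.0000e-02 -1.7401e+02] lin(after turn) [-0.04  0.01  0.01]
```

Call:
step_arm --increments '[{"linear":[0,0,0.007],"turn":[0,0,3]},{"linear":[0,0,0.007],"turn":[0,0,2]},{"linear":[0,0,0],"turn":[0,0,0]}]'

```text
t: 54.23
ee_pos: [0.6147, 0.0602, 0.2886]
eef_rot: [-3.004, 0.918, 0.002]
contact_force: [-8.0, 0.5, 11.5]
finger_gap: 0.0084
grip_force: 61.7
```

Call:
step_arm --increments '[{"linear":[0,0,0.007],"turn":[0,0,3]},{"linear":[0,0,0],"turn":[0,0,0]}]'

```text
t: 54.4
ee_pos: [0.6147, 0.0602, 0.2885]
eef_rot: [-2.979, 0.997, 0.002]
contact_force: [-7.1, 0.7, 11.0]
finger_gap: 0.0084
grip_force: 61.7
```

```bash
python3 plan.py .6151 .0601 .2885 55|tail -1; python3 -c "from h import *;print(ctrl.state()['wrist_torque'])"
```

```text
yaw_y now -127.0 lin(now) [ 0.04 -0.01  0.  ] turn [9.00e-02 0.00e+00 1.78e+02] lin(after turn) [-0.04  0.01  0.  ]
[ 0.08470696  1.60784413 -0.08357319]
```

Call:
step_arm --increments '[{"linear":[0,0,0.007],"turn":[0,0,3]},{"linear":[0,0,0.007],"turn":[0,0,2]},{"linear":[0,0,0],"turn":[0,0,0]}]'

```text
t: 54.65
ee_pos: [0.6147, 0.0602, 0.2884]
eef_rot: [-2.933, 1.125, 0.002]
contact_force: [-5.8, 0.9, 12.4]
finger_gap: 0.0088
grip_force: 61.8
```

Call:
step_arm --increments '[{"linear":[0,0,0.007],"turn":[0,0,3]},{"linear":[0,0,0],"turn":[0,0,0]}]'

```text
t: 54.82
ee_pos: [0.6148, 0.0602, 0.2883]
eef_rot: [-2.902, 1.202, 0.001]
contact_force: [-6.1, 1.2, 12.6]
finger_gap: 0.0087
grip_force: 61.8
```

```bash
python3 plan.py .6151 .0601 .2885 55|tail -1; python3 -c "from h import *;print(ctrl.state()['wrist_torque'],ctrl.state()['joints'])"
```

```text
yaw_y now -135.0 lin(now) [ 0.03 -0.02 -0.02] turn [8.0e-02 0.0e+00 1.7e+02] lin(after turn) [-0.03  0.01 -0.02]
[ 0.08754193  1.56431985 -0.04061787] [-0.43283969  1.01267672  0.65718636  1.45691312 -0.71070226  0.91939398
 -1.91970035]
```

Call:
step_arm --increments '[{"linear":[0,0,0],"turn":[0,0,3]},{"linear":[0,0,0],"turn":[0,0,1]},{"linear":[0,0,0],"turn":[0,0,0]}]'

```text
t: 55.07
ee_pos: [0.6148, 0.0603, 0.2883]
eef_rot: [-2.86, 1.3, 0.001]
contact_force: [-7.1, -0.2, 12.1]
finger_gap: 0.0086
grip_force: 61.8
```

Call:
step_arm --increments '[{"linear":[0,0,0],"turn":[0,0,3]},{"linear":[0,0,0],"turn":[0,0,0]}]'

```text
t: 55.23
ee_pos: [0.6148, 0.0603, 0.2883]
eef_rot: [-2.824, 1.376, 0.001]
contact_force: [-5.6, 0.5, 11.0]
finger_gap: 0.0082
grip_force: 64.4
```

```bash
python3 plan.py .6151 .0601 .2885 55|tail -1; python3 -c "from h import *;print(ctrl.state()['wrist_torque'],ctrl.state()['joints'])"
```

```text
yaw_y now -141.93 lin(now) [ 0.03 -0.01 -0.02] turn [ 7.0000e-02 -2.0000e-02  1.6307e+02] lin(after turn) [-0.04  0.   -0.02]
[0.08504938 1.4906635  1.01976363] [-0.44434009  1.02165201  0.68846019  1.45712725 -0.74020349  0.93409172
 -2.01789618]
```

Call:
step_arm --increments '[{"linear":[0,0,0],"turn":[0,0,2]},{"linear":[0,0,0],"turn":[0,0,0]}]'

```text
t: 55.4
ee_pos: [0.6148, 0.0603, 0.2883]
eef_rot: [2.801, -1.423, -0.001]
contact_force: [-6.7, -0.0, 11.2]
finger_gap: 0.0084
grip_force: 70.8
```

Call:
step_arm --increments '[{"linear":[0,0,0],"turn":[0,0,0]},{"linear":[0,0,0],"turn":[0,0,0]},{"linear":[0,0,0],"turn":[0,0,0]},{"linear":[0,0,0],"turn":[0,0,0]},{"linear":[0,0,-0.5],"turn":[0,0,0]}]' --jaw 4

```text
t: 55.82
ee_pos: [0.6149, 0.0602, 0.2923]
eef_rot: [2.801, -1.422, -0.002]
contact_force: [-0.3, -0.5, 0.1]
finger_gap: 0.0396
grip_force: 0.0
```

Call:
step_arm --increments '[{"linear":[0,0,-2],"turn":[0,0,0]},{"linear":[0,0,-3],"turn":[0,0,0]},{"linear":[0,0,-3],"turn":[0,0,0]},{"linear":[0,0,-3],"turn":[0,0,0]},{"linear":[0,0,0],"turn":[0,0,0]}]'

```text
t: 56.23
ee_pos: [0.6153, 0.0595, 0.4085]
eef_rot: [-2.799, 1.421, -0.009]
contact_force: [-0.2, -0.4, 0.5]
finger_gap: 0.0399
grip_force: 0.0
```

Call:
step_arm --increments '[{"linear":[0.96,3.05,0],"turn":[0,0,0]},{"linear":[0.96,3.05,0],"turn":[0,0,0]},{"linear":[0.96,3.05,0],"turn":[0,0,0]},{"linear":[0.96,3.05,0],"turn":[0,0,0]},{"linear":[0.96,3.05,0],"turn":[0,0,0]}]'

```text
t: 56.65
ee_pos: [0.5191, -0.0696, 0.4032]
eef_rot: [-2.801, 1.422, -0.0]
contact_force: [1.4, -0.6, 0.1]
finger_gap: 0.04
grip_force: 0.0
```

Call:
step_arm --increments '[{"linear":[0.96,3.05,0],"turn":[0,0,0]},{"linear":[0.96,3.05,0],"turn":[0,0,0]},{"linear":[0.96,3.05,0],"turn":[0,0,0]},{"linear":[0,0,0],"turn":[0,0,-7]},{"linear":[0,0,0],"turn":[0,0,-7]}]'

```text
t: 57.07
ee_pos: [0.4625, -0.1472, 0.4034]
eef_rot: [2.955, -1.067, 0.001]
contact_force: [-0.1, -0.1, 0.2]
finger_gap: 0.0398
grip_force: 0.0
```

Call:
step_arm --increments '[{"linear":[0,0,0],"turn":[0,0,-7]},{"linear":[0,0,0],"turn":[0,0,-7]},{"linear":[0,0,0],"turn":[0,0,-7]},{"linear":[0,0,0],"turn":[0,0,-7]},{"linear":[0,0,0],"turn":[0,0,-7]}]'

```text
t: 57.48
ee_pos: [0.4633, -0.146, 0.4032]
eef_rot: [3.139, -0.123, 0.001]
contact_force: [0.3, 0.5, -0.4]
finger_gap: 0.0403
grip_force: 0.0
```

Call:
step_arm --increments '[{"linear":[0,0,0],"turn":[0,0,-7]},{"linear":[0,0,0],"turn":[0,0,-7]},{"linear":[0,0,0],"turn":[0,0,-7]},{"linear":[0,0,0],"turn":[0,0,-7]},{"linear":[0,0,0],"turn":[0,0,-7]}]'

```text
t: 57.9
ee_pos: [0.4633, -0.146, 0.4032]
eef_rot: [3.031, 0.826, 0.001]
contact_force: [0.1, -0.4, -0.9]
finger_gap: 0.0401
grip_force: 0.0
```

Call:
step_arm --increments '[{"linear":[0,0,0],"turn":[0,0,-7]},{"linear":[0,0,0],"turn":[0,0,-7]},{"linear":[0,0,0],"turn":[0,0,-7]},{"linear":[0,0,0],"turn":[0,0,-7]},{"linear":[0,0,0],"turn":[0,0,-7]}]'

```text
t: 58.32
ee_pos: [0.4633, -0.146, 0.4032]
eef_rot: [2.642, 1.699, 0.0]
contact_force: [-0.6, -0.4, -0.0]
finger_gap: 0.0398
grip_force: 0.0
```

Call:
step_arm --increments '[{"linear":[0,0,0],"turn":[0,0,-7]},{"linear":[0,0,0],"turn":[0,0,-7]},{"linear":[0,0,0],"turn":[0,0,-7]},{"linear":[0,0,0],"turn":[0,0,-7]},{"linear":[0,0,0],"turn":[0,0,-7]}]'

```text
t: 58.73
ee_pos: [0.4633, -0.1461, 0.4032]
eef_rot: [2.009, 2.415, -0.0]
contact_force: [0.0, -0.3, -1.2]
finger_gap: 0.04
grip_force: 0.0
```

Call:
step_arm --increments '[{"linear":[0,0,0],"turn":[0,0,-7]},{"linear":[0,0,0],"turn":[0,0,-7]},{"linear":[0,0,0],"turn":[0,0,-7]},{"linear":[0,0,0],"turn":[0,0,-7]},{"linear":[0,0,0],"turn":[0,0,-7]}]'

```text
t: 59.15
ee_pos: [0.4633, -0.1461, 0.4032]
eef_rot: [1.19, 2.907, -0.001]
contact_force: [0.2, -0.4, -0.0]
finger_gap: 0.04
grip_force: 0.0
```

```bash
python3 plan.py .4625 -.1455 .2925 58
```

```text
{'t': np.float64(59.15), 'joints': array([ 0.4042,  0.5868, -0.2835,  1.7979,  0.2211,  0.7875,  0.8028]), 'ee_pos': array([ 0.4633, -0.1461,  0.4032]), 'eef_rot': array([ 1.1898e+00,  2.9071e+00, -8.0000e-04]), 'contact_force': array([ 0.1846, -0.4209, -0.0464]), 'wrist_torque': array([-0.0742, -0.0266, -0.0202]), 'finger_gap': np.float64(0.04), 'grip_force': np.float64(0.0)}
[[-0.713  0.701  0.   ]
 [ 0.701  0.713 -0.001]
 [-0.001 -0.    -1.   ]]
yaw_y now 45.48 lin(now) [ 1.000e-01 -1.000e-02  1.107e+01] turn [ -0.02   0.03 -12.52] lin(after turn) [1.000e-01 1.000e-02 1.107e+01]
```

Call:
step_arm --increments '[{"linear":[0.1,0,2],"turn":[0,0,-6]},{"linear":[0,0,3],"turn":[0,0,-6]},{"linear":[0,0,2],"turn":[0,0,0]},{"linear":[0,0,1],"turn":[0,0,0]},{"linear":[0,0,1],"turn":[0,0,0]}]'

```text
t: 59.57
ee_pos: [0.4625, -0.1454, 0.3121]
eef_rot: [-0.888, -3.013, 0.001]
contact_force: [0.4, 0.4, 0.9]
finger_gap: 0.04
grip_force: 0.0
```

Call:
step_arm --increments '[{"linear":[0,0,1],"turn":[0,0,0]},{"linear":[0,0,0.7],"turn":[0,0,0]},{"linear":[0,0,0.35],"turn":[0,0,0]},{"linear":[0,0,0],"turn":[0,0,0]},{"linear":[0,0,0],"turn":[0,0,0]}]'

```text
t: 59.98
ee_pos: [0.4627, -0.1452, 0.2927]
eef_rot: [0.888, 3.013, -0.0]
contact_force: [-0.1, -0.4, 0.4]
finger_gap: 0.04
grip_force: 0.0
```

```bash
python3 plan.py .4625 -.1455 .2925 58|tail -1
```

```text
yaw_y now 57.16 lin(now) [ 0.01 -0.03  0.02] turn [-0.    0.02 -0.84] lin(after turn) [ 0.01 -0.03  0.02]
```

Call:
step_arm --increments '[{"linear":[0,-0.03,0.02],"turn":[0,0,0]},{"linear":[0,0,0],"turn":[0,0,0]},{"linear":[0,0,0],"turn":[0,0,0]},{"linear":[0,0,0],"turn":[0,0,0]},{"linear":[0,0,0],"turn":[0,0,0]}]' --jaw 0

```text
t: 60.4
ee_pos: [0.4624, -0.1455, 0.2925]
eef_rot: [0.888, 3.013, -0.0]
contact_force: [-1.2, -0.7, 5.4]
finger_gap: 0.0087
grip_force: 60.8
```

Call:
step_arm --increments '[{"linear":[0,0,0],"turn":[0,0,0]},{"linear":[0,0,0],"turn":[0,0,0]},{"linear":[0,0,0.016],"turn":[0,0,7]},{"linear":[0,0,0.016],"turn":[0,0,7]},{"linear":[0,0,0.016],"turn":[0,0,7]}]'

```text
t: 60.82
ee_pos: [0.4623, -0.1457, 0.292]
eef_rot: [1.431, 2.797, -0.0]
contact_force: [-3.3, -2.6, 6.0]
finger_gap: 0.0086
grip_force: 61.0
```

Call:
step_arm --increments '[{"linear":[0,0,0.016],"turn":[0,0,7]},{"linear":[0,0,0.016],"turn":[0,0,7]},{"linear":[0,0,0.016],"turn":[0,0,7]},{"linear":[0,0,0.016],"turn":[0,0,7]},{"linear":[0,0,0.016],"turn":[0,0,7]}]'

```text
t: 61.23
ee_pos: [0.4621, -0.1458, 0.2911]
eef_rot: [-2.206, -2.236, 0.001]
contact_force: [-6.8, -2.9, 7.2]
finger_gap: 0.0083
grip_force: 61.2
```

Call:
step_arm --increments '[{"linear":[0,0,0.016],"turn":[0,0,7]},{"linear":[0,0,0.016],"turn":[0,0,7]},{"linear":[0,0,0.016],"turn":[0,0,7]},{"linear":[0,0,0.016],"turn":[0,0,7]},{"linear":[0,0,0.016],"turn":[0,0,7]}]'

```text
t: 61.65
ee_pos: [0.4618, -0.1458, 0.2903]
eef_rot: [-2.776, -1.469, 0.002]
contact_force: [-8.9, -3.0, 9.0]
finger_gap: 0.0086
grip_force: 61.4
```

Call:
step_arm --increments '[{"linear":[0,0,0.016],"turn":[0,0,7]},{"linear":[0,0,0.016],"turn":[0,0,7]},{"linear":[0,0,0.016],"turn":[0,0,7]},{"linear":[0,0,0.016],"turn":[0,0,7]},{"linear":[0,0,0.016],"turn":[0,0,7]}]'

```text
t: 62.07
ee_pos: [0.4617, -0.1456, 0.2895]
eef_rot: [-3.089, -0.567, 0.003]
contact_force: [-10.7, -1.0, 10.3]
finger_gap: 0.0082
grip_force: 61.6
```

Call:
step_arm --increments '[{"linear":[0,0,0.016],"turn":[0,0,7]},{"linear":[0,0,0.016],"turn":[0,0,7]},{"linear":[0,0,0.016],"turn":[0,0,7]},{"linear":[0,0,0.016],"turn":[0,0,7]},{"linear":[0,0,0.016],"turn":[0,0,7]}]'

```text
t: 62.48
ee_pos: [0.4616, -0.1454, 0.2888]
eef_rot: [-3.116, 0.388, 0.003]
contact_force: [-12.5, 1.5, 15.8]
finger_gap: 0.0083
grip_force: 62.3
```

Call:
step_arm --increments '[{"linear":[0,0,0.01],"turn":[0,0,4]},{"linear":[0,0,0],"turn":[0,0,0]}]'

```text
t: 62.65
ee_pos: [0.4617, -0.1453, 0.2886]
eef_rot: [-3.102, 0.495, 0.003]
contact_force: [-12.5, 1.8, 18.0]
finger_gap: 0.0084
grip_force: 62.7
```

```bash
python3 plan.py .4625 -.1455 .2885 58
```

```text
{'t': np.float64(62.65), 'joints': array([-0.0227,  0.8297,  0.4893,  1.9499, -0.7295,  0.5477, -0.9123]), 'ee_pos': array([ 0.4617, -0.1453,  0.2886]), 'eef_rot': array([-3.1016,  0.4952,  0.0034]), 'contact_force': array([-12.5288,   1.8219,  17.9767]), 'wrist_torque': array([ 0.4925,  2.5781, -0.0869]), 'finger_gap': np.float64(0.0084), 'grip_force': np.float64(62.6739)}
[[ 0.95  -0.311 -0.002]
 [-0.311 -0.95   0.001]
 [-0.002 -0.    -1.   ]]
yaw_y now -108.14 lin(now) [ 0.09 -0.    0.01] turn [-1.9000e-01 -1.0000e-02 -1.6614e+02] lin(after turn) [-0.08  0.02  0.01]
```

Call:
step_arm --increments '[{"linear":[-0.06,0,0],"turn":[0,0,3]},{"linear":[0,0,0],"turn":[0,0,2]},{"linear":[0,0,0],"turn":[0,0,0]}]'

```text
t: 62.9
ee_pos: [0.4615, -0.1451, 0.2887]
eef_rot: [-3.078, 0.624, 0.002]
contact_force: [-7.3, 0.0, 15.1]
finger_gap: 0.0082
grip_force: 65.2
```

Call:
step_arm --increments '[{"linear":[0,0,0],"turn":[0,0,3]},{"linear":[0,0,0],"turn":[0,0,0]}]'

```text
t: 63.07
ee_pos: [0.4615, -0.1451, 0.2887]
eef_rot: [-3.061, 0.705, 0.002]
contact_force: [-8.2, 0.7, 15.3]
finger_gap: 0.0085
grip_force: 75.9
```

```bash
python3 plan.py .4625 -.1455 .2885 58|tail -1; python3 -c "from h import *;print(ctrl.state()['wrist_torque'])"
```

```text
yaw_y now -115.92 lin(now) [ 0.11 -0.01  0.02] turn [-1.0000e-01 -2.0000e-02 -1.7392e+02] lin(after turn) [-0.11  0.02  0.02]
[0.11325614 1.8122687  1.25105056]
```

Call:
step_arm --increments '[{"linear":[0,0,0],"turn":[0,0,0]},{"linear":[0,0,0],"turn":[0,0,0]},{"linear":[0,0,0],"turn":[0,0,0]},{"linear":[0,0,0],"turn":[0,0,0]},{"linear":[0,0,-0.5],"turn":[0,0,0]}]' --jaw 4

```text
t: 63.48
ee_pos: [0.4619, -0.1452, 0.293]
eef_rot: [-3.062, 0.702, 0.001]
contact_force: [0.5, 0.5, -0.7]
finger_gap: 0.0397
grip_force: 0.0
```

Call:
step_arm --increments '[{"linear":[0,0,-2],"turn":[0,0,0]},{"linear":[0,0,-3],"turn":[0,0,0]},{"linear":[0,0,-3],"turn":[0,0,0]},{"linear":[0,0,-3],"turn":[0,0,0]},{"linear":[0,2.5,0],"turn":[0,0,0]}]'

```text
t: 63.9
ee_pos: [0.4526, -0.1655, 0.4075]
eef_rot: [-3.063, 0.694, -0.008]
contact_force: [1.0, -0.4, -1.2]
finger_gap: 0.0402
grip_force: 0.0
```

Call:
step_arm --increments '[{"linear":[0,3,0],"turn":[0,0,0]},{"linear":[0,3,0],"turn":[0,0,0]},{"linear":[0,3,0],"turn":[0,0,0]},{"linear":[0,3,0],"turn":[0,0,0]},{"linear":[0,3,0],"turn":[0,0,0]}]'

```text
t: 64.32
ee_pos: [0.3847, -0.3039, 0.4038]
eef_rot: [-3.062, 0.702, -0.0]
contact_force: [0.6, 0.6, -0.5]
finger_gap: 0.0398
grip_force: 0.0
```

```bash
python3 nuts.py
python3 - <<'E'
from m import *
N=dict(n1=(.4922,.0765),n2=(.6151,.0601),n3=(.5854,-.1619),n4=(.4625,-.1455))
for n in("scene","top"):
    c=cam(n); w=cloud(c); cv2.imwrite(f"pics/{n}_end.png",c["frame"])
    for k,p in N.items():
        m=(np.hypot(w[...,0]-p[0],w[...,1]-p[1])<.022)&(w[...,2]>.123)&(w[...,2]<.145)
        P=w[m]; e,v=np.linalg.eigh(np.cov(P[:,:2].T)); print(k,n,len(P),"ang",np.degrees(np.arctan2(v[1,1],v[0,1])).round(1)%180,"top",np.percentile(P[:,2],90).round(4))
E
```

```text
{'t': np.float64(64.3167), 'joints': array([ 0.2402,  0.6747,  0.6753,  1.7979, -0.5404,  0.8621, -0.8503]), 'ee_pos': array([ 0.3847, -0.3039,  0.4038]), 'eef_rot': array([-3.062e+00,  7.023e-01, -1.000e-04]), 'contact_force': array([ 0.5647,  0.6495, -0.5414]), 'wrist_torque': array([-0.0096, -0.0174,  0.0114]), 'finger_gap': np.float64(0.0398), 'grip_force': np.float64(0.0)}
[[ 0.9   -0.436  0.   ]
 [-0.436 -0.9    0.   ]
 [ 0.    -0.    -1.   ]]
scene plate (array([553.3, -44.6]), array([268. , 201.7]), 82.3) 0.1016
thing 72 (array([492.8,  73.8]), array([26.4, 12.4]), 20.9) [0.4943 0.0733 0.128 ] top 0.1345
thing 60 (array([ 463.6, -145.7]), array([26.3, 10.5]), -19.3) [ 0.4666 -0.1463  0.1293] top 0.1353
thing 430 (array([557.1, -46.1]), array([99.7, 18.9]), 82.3) [ 0.5587 -0.0479  0.1361] top 0.1417
thing 65 (array([616. ,  57.8]), array([26.3, 10.4]), -44.9) [0.6177 0.0567 0.1294] top 0.1346
thing 80 (array([ 585.8, -163.1]), array([23.2, 13. ]), 64.3) [ 0.5878 -0.1636  0.1291] top 0.1349
top plate (array([556. , -43.1]), array([268.9, 196.1]), 82.4) 0.1008
thing 56 (array([613.4,  61.5]), array([25. , 10.1]), -47.9) [0.6127 0.0613 0.1295] top 0.1341
thing 57 (array([ 584.3, -160.5]), array([25.1, 10.9]), 59.4) [ 0.5834 -0.1598  0.1304] top 0.1349
thing 326 (array([555.5, -42.9]), array([98.7, 17.1]), 82.6) [ 0.5541 -0.0431  0.1377] top 0.1417
thing 51 (array([491. ,  78.3]), array([24.9, 10.2]), 13.3) [0.4905 0.0777 0.1304] top 0.1344
thing 49 (array([ 461.4, -144. ]), array([24.7,  9.5]), -18.9) [ 0.4614 -0.1436  0.1311] top 0.1351
n1 scene 59 ang 15.0 top 0.1346
n2 scene 55 ang 133.0 top 0.1341
n3 scene 68 ang 59.7 top 0.1341
n4 scene 52 ang 159.6 top 0.1345
n1 top 50 ang 15.300000000000011 top 0.1343
n2 top 51 ang 130.4 top 0.1336
n3 top 53 ang 60.8 top 0.1338
n4 top 49 ang 158.2 top 0.1336
```

View pics/scene_end.png

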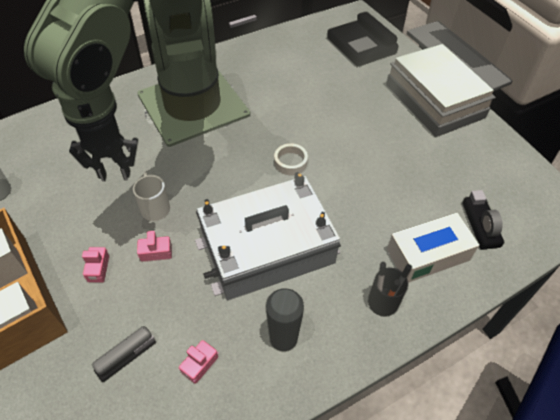

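```bash
python3 -c "
from rig import ctrl
print(ctrl.job_done())"
```

```text
the job is handed in; nothing more can be done
None
```

I handed the job in at about 64 s: both blue cases found on the table lie in bays 1 and 3, the cover is home under the nuts, and all four nuts are tightened to their stops in the order 3, 1, 2, 4; the judge's verdict was not shown.

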